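Drive the gudgeon pin out of a piston

ROBOT

A 6-joint arm with a two-finger parallel gripper is mounted at the origin on the work surface. World frame = base frame: x ahead of the robot, y to its left, z up, the work surface at z = 0. Lengths are in m, angles in degrees, forces in N, time in s.
With the tool pointing down it reaches from about 0.275 to 0.85 m from the base axis. Payload 19 kg.
Tool frame: the origin (TCP) lies on the centre line of the jaws, within the pads' length; the fingertips stand 8 mm ahead of it and the grasp point (between the pads) lies 11 mm behind it; z points along the fingers, y is the direction in which the jaws open and shut (so a half turn about z gives the same grasp; the last joint's range is limited). The gripper opens to 85 mm and grips with 20 to 120 N. Pads are 22 mm wide; open, the fingers measure 114 mm over their backs; the gripper's body (76 mm by 85 mm) begins 54 mm behind the grasp point. The pads swing forward as they close: fully open they stand 13 mm farther back than shut.
Start: joints at [67.093, 8.623, 82.357, -0, 89.026, -7.678], TCP at [0.151, 0.555, 0.239] pointing down, gripper open.
Joint ranges: [-160.23, 160.23], [-39.13, 120.54], [6.94, 153.29], [-79.49, 259.48], [9.18, 160.14], [-161.06, 161.06]. Speed limits (degrees/s): [108.29, 108.29, 127.2, 172.46, 172.46, 172.46].

INTERFACE

Orientations are given as [roll, pitch, yaw] about the fixed x, y, z axes, in that order (R = Rz(yaw) Ry(pitch) Rx(roll)).
In Python, from station import arm, optics, close_job gives the robot as it stands.
- The arm moves only by the shell command python3 -m creep 'ROWS' [FORCE]. ROWS is JSON, a list of rows, each a list of 7 numbers: the closure, from 0 (fully open) to 1 (shut), then the shift along the tool's x, y, z each as a share of 5 cm, from -1 to 1, then the turn, a rotation vector about the tool's x, y, z each as a share of 8 degrees, from -1 to 1. A call has 1 to 8 rows; each row shifts and turns the pose as measured when the row begins, along the tool's axes as they then stand; what a row does not reach is not made up. A row lasts 1/10 s, in which the tool goes at most 50 mm and 8.59 degrees, less where a joint would pass 70% of its speed; a pose out of reach is approached as far as the arm can. A call with a number of a shift or a turn outside -1 to 1 is refused whole. A call with a gripper value outside its range is refused whole. The fingers move at their own pace and stop on an object; FORCE is the grip in N (left out, the last holds). Time passes only in rows, so rows that do not move let the fingers close. It gives the time, the measured TCP pose, the force and the opening at its end, in the units of the state.
- arm.get_state(): the state, without advancing time (a new reading comes with each control period).
- optics.camera(name): name is "scene" or "side" or "wrist"; returns (picture, depth): 384x512x3 uint8, red, green, blue; 384x512 float32, m along the optical axis (not along the pixel's ray), 0 where there is no reading.
- optics.camera_model(name): a dict with "fx", "fy", "cx", "cy" (pixels), "R" (3x3) and "t" (3): a world point X has camera coordinates R X + t. Camera axes: x right, y down, z forward; pixel columns grow to the right and rows downward; lengths in m; the calibration is good to about 2 mm. The wrist camera is an equidistant fisheye: a pixel r from the principal point sees the ray r / f radians off the axis. A picture is of the moment at which its call begins: read the wrist's pose just before it. camera_model takes no time and is no camera call; for the wrist camera it gives the pose at the moment of the call.
- close_job(): hands the job in, once; it reports no verdict.
The state is a dict: "time_s": time; "joint_positions": joint angles; "joint_velocities": joint speeds; "effort": joint torques, N m; "tool_pos": TCP position; "ee_rot": TCP orientation; "force": force on the tool from outside, world axes, zero at the start; "moment": the same for the moment, N m; "finger_gap": finger opening in m.
Only numpy, scipy, OpenCV 4.12 (cv2) and the standard library are available. Lean on these libraries where they do the work, as an engineer would, in place of code of your own. Each camera call takes 0.05 s, during which the arm holds its last target.

TASK

One of the three pistons in the wooden tray still has its gudgeon pin in the bore. Stand that piston crown down on the seat of the pin fixture, up close to the forked stop with its bore in line with the slot, let go of it, and then push the pin right out through the slot with the pin driver so that it drops into the catch dish. Draw the driver out again and lay it back on the rubber mat, leaving the emptied piston standing on its seat and everything else on the bench undisturbed.

Things in the scene. Friction and masses are not known exactly. Their poses are not given: they have to be found in the camera images.
- piston: The piston that still holds its pin: bare aluminium, 64 mm diameter, 58 mm tall, 0.24 kg, standing crown down, open skirt up. Origin: centre of the crown face it stands on, z up; pin bore along its x (either way round alike). Starts in any of the tray's three places, bore within about 0.35 rad of the tray's length.
- bore (a point): Middle of that piston's pin bore, 40 mm above its origin; bore 20 mm across, through two bosses that reach from 10 to 24 mm either side along x. The piston is a full round of 64 mm for its lowest 28 mm only; above that skirt walls 4.5 mm thick stand at +y and -y (64 mm over all) and the +x and -x sides are cut back to the bosses' faces.
- pin: The gudgeon pin: plain bright steel, 18 mm diameter, 46 mm long, 0.07 kg. Origin at its centre, x along it. Lies loosely in the bore, ends 1 mm inside the boss faces; about 1 N pushes it along, and it stays put when the piston is carried level without jerks. Seen from above it crosses the open piston.
- spare_a: A piston like the other but with an empty bore; in the same tray. To be left where it stands.
- spare_b: The third piston of the set, also with an empty bore, in the same tray. To be left where it stands.
- tray: Open plywood tray, fixed: 340 mm along x, 86 mm along y, 62 mm high, walls and floor 5 mm. Origin: centre of its underside. The pistons stand in a row along its x, about 100 mm apart, 6 mm or so from the long walls: fingers fit between the pistons and at the ends (about 30 mm), not between a piston and the long walls.
- fixture: Pin fixture bolted to the bench. Origin: on the bench under the middle of the seat; the driver pushes along its +y. Grey base 100 mm (x) by 88 mm (y), top 18 mm high; open on its -y, +x and -x sides, forked stop on the +y side, and beyond it the catch dish joined on. With a piston on the seat the bore is 58 mm above the bench.
- seat (a point): Middle of the seat, on the fixture's top face, 18 mm above the bench.
- slot (a point): Middle of the slot in the forked stop, 58 mm above the bench, 32 mm from the seat along +y. The stop is two steel blocks up to 68 mm high that face the seat at 35 degrees either side of +y, 21 mm apart; a piston on the middle of the seat has about 2 mm to go until it touches both and is centred by them.
- dish (a point): Middle of the open catch dish's floor, 90 mm from the seat along the fixture's +y: dish 100 mm (x) by 92 mm (y), floor 4 mm high, walls 46 mm high on three sides, none towards the base.
- driver: The pin driver: steel, 190 mm long, 0.45 kg. Eight-sided grooved handle 75 mm long, 26 mm across flats; round bright shank 14 mm thick, 115 mm long. Origin: on its axis at the shoulder where the handle ends, +x towards the nose (handle x = -75 to 0, nose x = +115 mm). Balances about 10 mm inside the handle. Starts lying on the mat on its handle, axis level, 13 mm above the mat.
- driver_tip (a point): Centre of the flat nose of the driver's shank.
- mat: Black rubber mat, fixed, 220 mm along its x by 300 mm along its y, 3 mm thick. Origin: centre of its underside.
- screwdriver: Screwdriver lying beside the driver on the mat, 170 mm long, up to 26 mm thick. Leave alone.
- spanner: Open-ended spanner lying flat, 180 mm long. Leave alone.
- spray_can: Bare metal and grey spray can with a black cap, standing, 54 mm diameter, 175 mm tall. Origin under its centre. Leave alone.
- oil_filter: White and grey oil filter canister standing, 66 mm diameter, 76 mm tall. Origin under its centre. Leave alone.
- con_rod: Dark steel connecting rod lying flat, 170 mm long, 70 mm wide at the big end, 20 mm thick. Leave alone.
- mallet: Mallet lying down, 205 mm long, head 80 mm wide and 36 mm thick. Leave alone.

How it is judged:
By the outcome, as a careful person would: the job done as asked, in the order asked, and still so for the second after the job is handed in, with the robot touching nothing.
It also fails if it takes over 72 s, if anything falls off the work surface, if the arm or the gripper's body presses on something with over 40 N, if the wrist force passes 120 N, or if a joint passes its speed limit or range.

## Working session

There is one attempt and no reset: what is moved stays moved. The work goes in short steps, Python scripts to look and compute and a shell command to move; the robot and the scene stay as the last step left them, time stands still between calls to the robot, and variables do not carry over. Pictures are saved under pics/ and viewed, and the job is handed in when it is done.

```bash
ls; mkdir -p pics
python3 - <<'E'
from station import arm, optics
import cv2, numpy as np
print(arm.get_state())
for n in ("scene","side","wrist"):
    m=optics.camera_model(n); print(n,{k:np.round(v,4).tolist() for k,v in m.items()})
    p,d=optics.camera(n)
    cv2.imwrite(f"pics/{n}0.png",p[:,:,::-1]); np.savez(f"{n}0.npz",p=p,d=d,**m)
E
```

```text
pics
{'time_s': 0.0, 'joint_positions': array([ 6.70920970e+01,  8.65095416e+00,  8.23906214e+01,  6.99166578e-04,
        8.90255510e+01, -7.67781938e+00]), 'joint_velocities': array([ 0.05847005,  0.04686261,  0.01936872,  0.03650179, -0.03292124,
       -0.0245046 ]), 'effort': array([ 1.46034267e-04, -7.13066912e+01, -5.70862162e+01, -2.11866804e-04,
        9.12475545e-03, -5.23817209e-05]), 'tool_pos': array([0.15098193, 0.55459866, 0.23869613]), 'ee_rot': array([-1.79933569e+02, -9.66105415e-03,  1.64769898e+02]), 'force': array([-0.52171095, -0.59698139, -0.43170388]), 'moment': array([-0.00798433,  0.02719683, -0.0088312 ]), 'finger_gap': 0.0854217983085563}
scene {'fx': 366.5745, 'fy': 366.5745, 'cx': 253.4176, 'cy': 192.738, 'R': [[0.8536, 0.5209, 0.003], [0.2833, -0.4594, -0.8418], [-0.4371, 0.7195, -0.5397]], 't': [-0.4562, -0.1134, 1.3221]}
side {'fx': 439.3113, 'fy': 439.3113, 'cx': 256.2778, 'cy': 193.4234, 'R': [[-0.9981, -0.0595, 0.0139], [-0.0543, 0.7577, -0.6504], [0.0281, -0.6499, -0.7595]], 't': [0.5393, 0.0902, 1.2122]}
wrist {'fx': 297.3186, 'fy': 297.3186, 'cx': 258.3734, 'cy': 192.2784, 'R': [[0.2633, 0.9647, -0.0014], [0.929, -0.2531, 0.27], [0.2601, -0.0724, -0.9629]], 't': [-0.575, -0.0342, 0.3791]}
```

View pics/scene0.png

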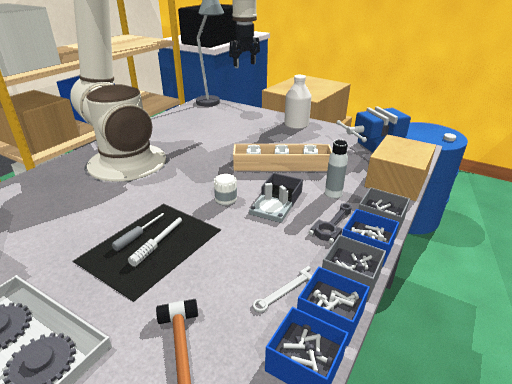

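View pics/side0.png

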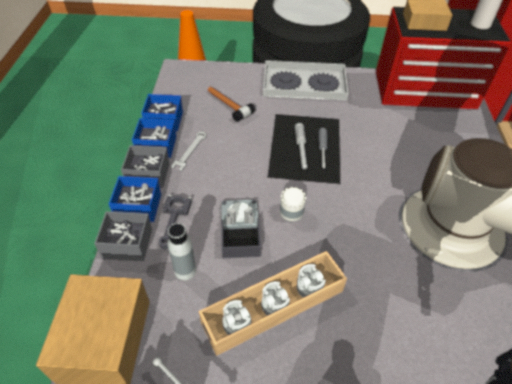

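View pics/wrist0.png

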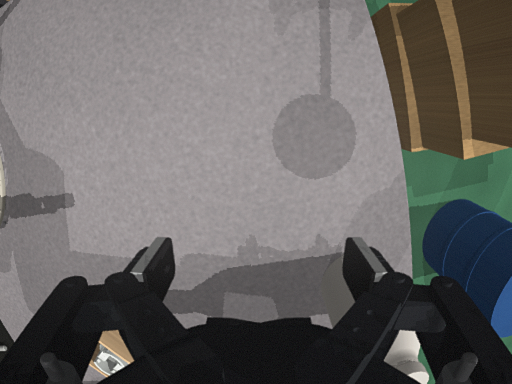

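The side picture shows the tray at about (275,300), the fixture at (240,215) with its dish toward +row, and the driver at (302,145) on the mat. I'll enlarge these areas.

```bash
cat > h.py <<'E'
import numpy as np, cv2
from scipy.spatial.transform import Rotation as Rn
def load(f): return dict(np.load(f))
def ray(m,u,v,name=''):
    x=(u-m['cx'])/m['fx'];y=(v-m['cy'])/m['fy']
    if name.startswith('wrist'):
        r=np.hypot(x,y); d=np.array([x,y,0])*(np.sin(r)/r if r>1e-9 else 1); d[2]=np.cos(r)
    else: d=np.array([x,y,1.])
    R=m['R']; return -R.T@m['t'], R.T@d
def onz(m,u,v,z,name=''):
    c,d=ray(m,u,v,name); return c+d*(z-c[2])/d[2]
def cloud(m,name=''):
    H,W=m['d'].shape; u,v=np.meshgrid(np.arange(W),np.arange(H)); z=m['d']
    x=(u-m['cx'])/m['fx'];y=(v-m['cy'])/m['fy']
    if name.startswith('wrist'):
        r=np.hypot(x,y)+1e-12; k=np.tan(r)/r; x=x*k;y=y*k
    P=np.stack([x*z,y*z,z],-1)
    return (P-m['t'])@m['R']
def proj(m,X,name=''):
    p=m['R']@np.asarray(X)+m['t']
    if name.startswith('wrist'):
        r=np.hypot(p[0],p[1]);th=np.arctan2(r,p[2]);return m['cx']+m['fx']*th*p[0]/r,m['cy']+m['fy']*th*p[1]/r
    return m['cx']+m['fx']*p[0]/p[2],m['cy']+m['fy']*p[1]/p[2]
def crop(m,u0,v0,u1,v1,s,out):
    c=m['p'][v0:v1,u0:u1,::-1]; c=cv2.resize(c,None,fx=s,fy=s,interpolation=cv2.INTER_CUBIC); 
    for u in range((u0//20+1)*20,u1,20): cv2.putText(c,str(u),((u-u0)*s,10),0,.35,(0,0,255)); cv2.line(c,((u-u0)*s,12),((u-u0)*s,18),(0,0,255))
    for v in range((v0//20+1)*20,v1,20): cv2.putText(c,str(v),(0,(v-v0)*s),0,.35,(0,0,255)); cv2.line(c,(24,(v-v0)*s),(30,(v-v0)*s),(0,0,255))
    cv2.imwrite(out,c)
E
python3 - <<'E'
from h import *
s=load('side0.npz')
crop(s,195,190,355,350,4,'pics/s_a.png')
crop(s,260,110,350,190,7,'pics/s_b.png')
c=load('scene0.npz'); crop(c,220,130,360,230,5,'pics/c_a.png')
C=cloud(s)
for u,v in [(302,145),(322,145),(240,245),(275,296),(292,200),(300,220)]: print(u,v,C[v,u].round(3))
E
```

```text
302 145 [ 0.413 -0.272  0.022]
322 145 [ 0.35  -0.272  0.026]
240 245 [0.577 0.107 0.007]
275 296 [0.481 0.261 0.032]
292 200 [0.446 0.002 0.077]
300 220 [0.418 0.008 0.   ]
```

View pics/s_a.png

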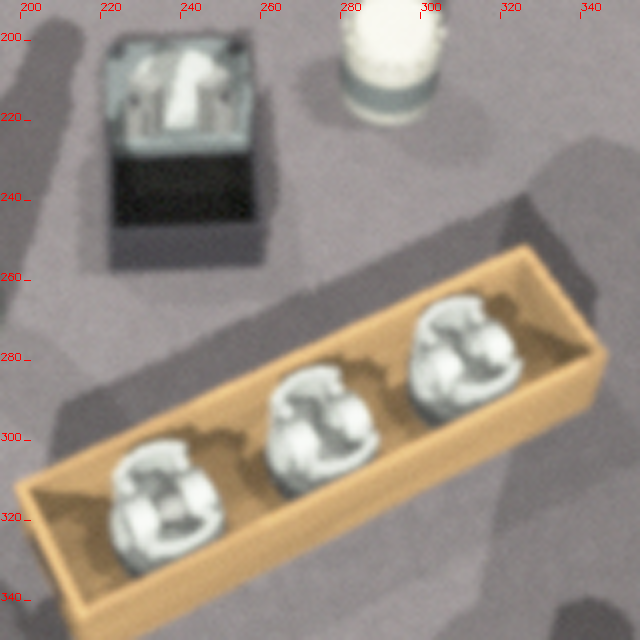

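View pics/s_b.png

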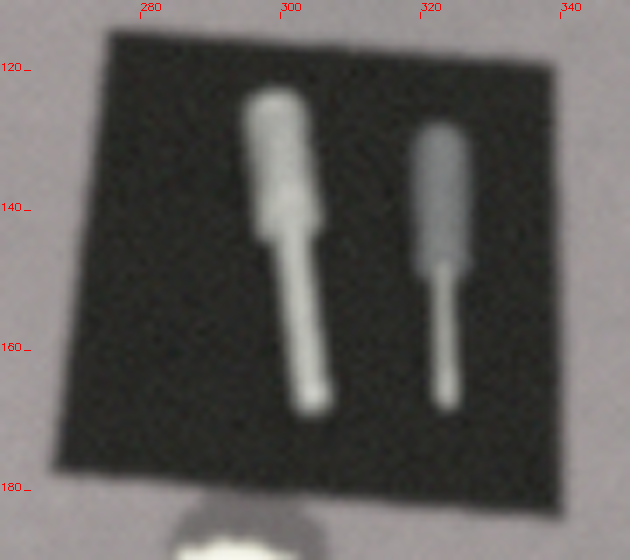

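View pics/c_a.png

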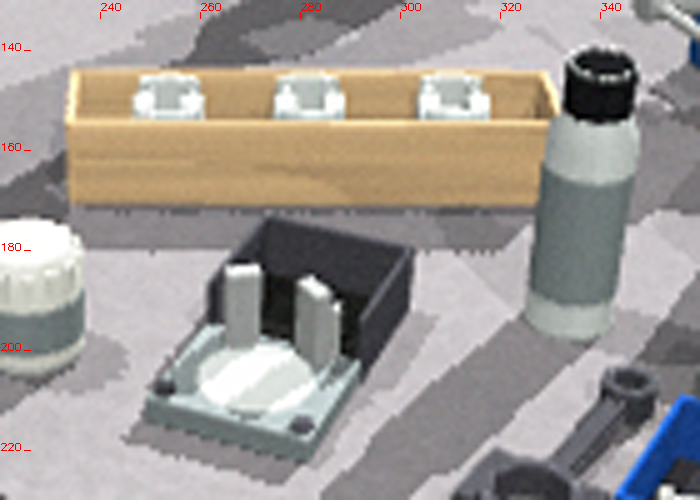

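The side view is too soft to identify the pin for sure, though the left piston at (231,316) seems to have something bridging its bosses. I'll fit the geometry from depth and look from the wrist.

Run:
```python
from h import *
s=load('side0.npz'); C=cloud(s)
H,W=s['d'].shape; uu,vv=np.meshgrid(np.arange(W),np.arange(H))
def reg(u0,u1,v0,v1,z0,z1):
    k=(uu>=u0)&(uu<u1)&(vv>=v0)&(vv<v1)&(C[...,2]>z0)&(C[...,2]<z1)&(s['d']>0)
    return C[k]
t=reg(195,355,245,350,.055,.068); print('tray',len(t),cv2.minAreaRect((t[:,:2]*1000).astype(np.float32)), np.median(t[:,2]))
for n,(u0,u1,v0,v1) in dict(L=(220,252,298,338),M=(258,292,280,318),R=(296,328,262,300)).items():
    p=reg(u0,u1,v0,v1,.040,.075); print(n,len(p),cv2.minAreaRect((p[:,:2]*1000).astype(np.float32))); 
d=reg(285,312,118,172,.008,.04); print('driver',len(d),cv2.minAreaRect((d[:,:2]*1000).astype(np.float32)))
f=reg(215,265,195,260,.012,.024); print('fixbase',len(f),cv2.minAreaRect((f[:,:2]*1000).astype(np.float32)))
f=reg(215,265,195,265,.040,.052); print('dish',len(f),cv2.minAreaRect((f[:,:2]*1000).astype(np.float32)))
f=reg(215,265,195,265,.060,.075); print('stop',len(f),cv2.minAreaRect((f[:,:2]*1000).astype(np.float32)))
m=reg(262,342,112,185,-.01,.01); print(np.median(m[:,2]))
print(onz(s,275,115,.003),onz(s,338,119,.003),onz(s,267,177,.003),onz(s,340,183,.003))
# profile between bosses
for v in range(300,334,2): print(v,(C[v,222:250:2,2]*1000).round(0).astype(int))
```

```text
tray 2001 ((482.69915771484375, 272.0563049316406), (340.6290283203125, 88.39907836914062), 31.467037200927734) 0.06058345920692927
L 728 ((567.7525634765625, 327.5673522949219), (60.41203689575195, 95.26848602294922), 14.858915328979492)
M 641 ((487.6343994140625, 277.7192077636719), (67.80714416503906, 90.89703369140625), 23.26859474182129)
R 620 ((401.58538818359375, 223.8999481201172), (67.77239227294922, 102.25025177001953), 13.794825553894043)
driver 294 ((426.2535095214844, -292.44403076171875), (80.36848449707031, 237.78720092773438), 0.5696181058883667)
fixbase 773 ((581.1326293945312, 51.43412399291992), (97.45063781738281, 183.84161376953125), 6.281303405761719)
dish 259 ((576.84375, 90.19842529296875), (100.03219604492188, 105.45354461669922), 6.646301746368408)
stop 82 ((583.0230712890625, 38.139591217041016), (66.07479858398438, 18.137590408325195), 7.0546746253967285)
0.0028406492048617545
[ 0.50202353 -0.43555738  0.003     ] [ 0.28691005 -0.43080985  0.003     ] [ 0.51677833 -0.14445709  0.003     ] [ 0.2990223  -0.13592381  0.003     ]
300 [60 60 63 56 55 51 46 40 34 30 27 20 17 10]
302 [62 56 54 49 62 63 62 65 63 62 16 11  6  3]
304 [51 47 42 64 63 58 55 52 58 56  4  5  7  5]
306 [43 38 63 58 49 47 43 41 45 59 60  3  4  5]
308 [33 65 59 50 43 37 34 34 35 56 56 56  8  4]
310 [24 56 61 39 31 35 36 30 43 58 60 61 60  7]
312 [12 50 60 59 33 35 36 34 32 52 61 62 60 33]
314 [ 4 39 53 60 58 31 49 53 54 48 56 60 58 56]
316 [ 7 32 61 62 61 61 52 53 53 53 53 57 56 52]
318 [  6  31  55  59  62  57  53  53  50 972  49  54  58  63]
320 [ 8 34 39 57 58 57 57 49 46 42 31 49 54 65]
322 [ 6 34 37 58 57 57 54 32 32 32 33 33 65 61]
324 [  1  34  34  39  54  59  58 972  34  34  63  63  60  52]
326 [ 5 28 31 30 49 64 66 65 62 61 63 58 47 64]
328 [ 5 19 33 33 31 54 58 57 54 54 51 59 59 63]
330 [ 6  4 28 35 33 46 47 48 47 61 63 60 55 52]
332 [ 5  4 11 22 31 35 38 62 61 61 54 52 45 38]
```

The left piston (farthest along +x) has a bar at z≈53 mm between its bosses, which fits the pin's top; the other two need the same check.

```bash
cat >> h.py <<'E'
def tool(st):
    R=Rn.from_euler('xyz',st['ee_rot'],degrees=True); return np.array(st['tool_pos']),R
def delta(st,pos,rpy):
    p,R=tool(st); T=Rn.from_euler('xyz',rpy,degrees=True)
    d=R.inv().apply(np.array(pos)-p); r=(R.inv()*T).as_rotvec(degrees=True)
    print('shift units(5cm)',(d/.05).round(3),'turn units(8deg)',(r/8).round(3));
E
python3 - <<'E'
from h import *
from station import arm
s=load('side0.npz'); C=cloud(s)
for (u,v) in ((275,298),(311,281)):
  print([(C[y,u-8:u+9:2,2]*1000).round().astype(int).tolist() for y in range(v-12,v+13,3)])
w=load('wrist0.npz'); st=arm.get_state(); p,R=tool(st)
c=-w['R'].T@w['t']; print('cam in tool',R.inv().apply(c-p), 'axis in tool',R.inv().apply(w['R'][2]))
a=onz(s,228,320,.06);b=onz(s,244,313,.06);print(a,b,np.degrees(np.arctan2(*(b-a)[1::-1])))
delta(st,[.568,.327,.24],[180,0,121.5])
# view position for camera to look at (0.568,0.327,0.06)
E
```

```text
[[68, 58, 54, 50, 52, 61, 58, 6, 7], [51, 43, 38, 36, 37, 44, 59, 59, 58], [58, 34, 35, 33, 33, 46, 58, 60, 61], [57, 58, 63, 35, 32, 34, 38, 60, 58], [60, 60, 60, 31, 37, 33, 33, 35, 56], [38, 60, 58, 56, 34, 33, 33, 35, 44], [35, 56, 55, 58, 30, 32, 30, 35, 62], [34, 40, 45, 60, 64, 65, 62, 58, 57], [33, 33, 34, 48, 50, 51, 61, 63, 62]]
[[60, 53, 50, 44, 44, 59, 58, 10, 7], [45, 41, 33, 33, 40, 57, 57, 59, 63], [58, 51, 32, 34, 31, 38, 58, 61, 59], [60, 60, 62, 32, 30, 35, 34, 58, 57], [57, 61, 59, 58, 35, 34, 34, 46, 51], [32, 54, 56, 58, 34, 33, 29, 36, 38], [36, 48, 52, 65, 63, 63, 61, 64, 61], [34, 31, 36, 52, 53, 53, 53, 50, 63], [26, 33, 31, 39, 40, 62, 62, 64, 54]]
cam in tool [ 0.06911341  0.00056097 -0.13464631] axis in tool [-2.70072731e-01 -6.03232491e-04  9.62839735e-01]
[0.58295681 0.34008517 0.06      ] [0.54927867 0.32145211 0.06      ] -151.04561102391526
shift units(5cm) [-9.243 -2.202 -0.022] turn units(8deg) [-7.000e-03  2.000e-03  5.409e+00]
```

The other two read empty (about 33 mm between the bosses), so it is the left one. Turning over it.

```bash
python3 -m creep '[[0,0,0,0,0,0,0.7],[0,0,0,0,0,0,0.95],[0,0,0,0,0,0,0.95],[0,0,0,0,0,0,0.95],[0,0,0,0,0,0,0.95],[0,0,0,0,0,0,0.8],[0,0,0,0,0,0,0.2]]'
python3 - <<'E'
from h import *
from station import arm
st=arm.get_state();print(st['tool_pos'],st['ee_rot']);delta(st,[.566,.331,.24],[180,0,119])
E
```

```text
time_s: 0.85
tool_pos: [0.1507, 0.554, 0.237]
ee_rot: [-179.8, 0.2, 119.0]
force: [0.8, -0.3, -1.2]
finger_gap: 0.0852
[0.15074056 0.55403988 0.2369573 ] [-1.79799912e+02  1.58286417e-01  1.18990744e+02]
shift units(5cm) [-7.927  5.102 -0.057] turn units(8deg) [-0.025  0.02  -0.001]
```

```bash
python3 -m creep '[[0,-0.5,0.32,0,0,0,0],[0,-0.8,0.51,0,0,0,0],[0,-0.8,0.51,0,0,0,0],[0,-0.8,0.51,0,0,0,0],[0,-0.8,0.51,0,0,0,0],[0,-0.8,0.51,0,0,0,0],[0,-0.8,0.51,0,0,0,0],[0,-0.8,0.51,0,0,0,0]]' && python3 -m creep '[[0,-0.7,0.45,0,0,0,0],[0,-0.6,0.35,0,0,0,0],[0,-0.4,0.25,0,0,0,0],[0,0,0,0,0,0,0]]' &&python3 - <<'E'
from h import *
from station import arm,optics
st=arm.get_state();print(st['tool_pos'],st['ee_rot']);delta(st,[.566,.331,.24],[180,0,119])
m=optics.camera_model('wrist'); p,d=optics.camera('wrist'); np.savez('w1.npz',p=p,d=d,**m); cv2.imwrite('pics/w1.png',p[:,:,::-1])
E
```

```text
time_s: 1.65
tool_pos: [0.4747, 0.3771, 0.2353]
ee_rot: [-179.7, 0.1, 119.4]
force: [-0.4, 1.1, -0.6]
finger_gap: 0.0856
time_s: 2.05
tool_pos: [0.57, 0.3217, 0.2327]
ee_rot: [-179.5, 0.2, 119.1]
force: [-1.0, 1.2, 0.0]
finger_gap: 0.0853
[0.56996416 0.32171007 0.2327294 ] [-1.79497343e+02  1.67925214e-01  1.19054423e+02]
shift units(5cm) [ 0.2    0.02  -0.146] turn units(8deg) [-0.063  0.021  0.007]
```

View pics/w1.png

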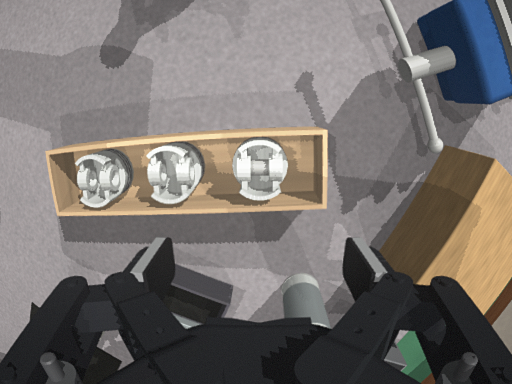

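The wrist picture shows the pin crossing the piston at (260,168), while the other two at (103,180) and (173,173) are open. Measuring this piston from the depth now.

Run:
```python
from h import *
w=load('w1.npz'); C=cloud(w,'wrist')
crop(w,220,120,340,220,6,'pics/w1c.png')
for u,v in [(260,168),(200,120),(260,205),(310,190)]: print(u,v,C[v,u].round(4))
uu,vv=np.meshgrid(np.arange(512),np.arange(384))
k=(uu>225)&(uu<295)&(vv>136)&(vv<204)
P=C[k]
up=P[(P[:,2]>.057)&(P[:,2]<.068)]; 
lo=P[(P[:,2]>.027)&(P[:,2]<.036)]
r=cv2.minEnclosingCircle((up[:,:2]*1000).astype(np.float32)); print('top',len(up),r, np.median(up[:,2]))
pin=P[(P[:,2]>.046)&(P[:,2]<.0555)]; print(len(pin),pin.mean(0),pin.std(0))
```

```text
260 168 [0.5663 0.3283 0.0522]
200 120 [0.4764 0.3368 0.001 ]
260 205 [0.5861 0.2927 0.0561]
310 190 [0.6401 0.3264 0.005 ]
top 1166 ((557.8031005859375, 329.64703369140625), 40.7271842956543) 0.06035220156082442
592 [0.57103756 0.32393626 0.05108033] [0.01671282 0.0158708  0.0023863 ]
```

View pics/w1c.png

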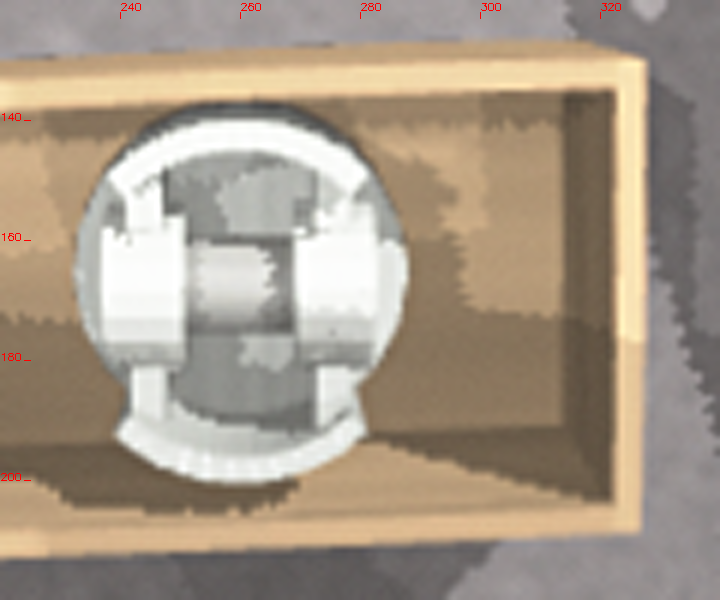

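The crop shows skirt arcs topping out at (260,140) and bottoming at (259.5,200.5), with the boss faces at u≈236 and 283.

Run:
```python
from h import *
from station import arm
w=load('w1.npz'); n='wrist'
a=onz(w,260,140,.063,n);b=onz(w,259.5,200.5,.063,n);print(a,b,(a+b)/2,np.linalg.norm(a-b))
for z in (.058,):
  a=onz(w,236.5,169,z,n);b=onz(w,282.5,168,z,n);print(a,b,(a+b)/2,np.linalg.norm(a-b),np.degrees(np.arctan2(*(b-a)[1::-1])))
# web walls: left web u 242..247 v 182-190 ; right 313..; 
a=onz(w,240,191.5,.063,n);b=onz(w,281,192,.063,n);c=onz(w,239.5,150.5,.063,n);d=onz(w,280.5,150,.063,n)
print(a,b,np.degrees(np.arctan2(*(b-a)[1::-1])),np.degrees(np.arctan2(*(d-c)[1::-1])),(a+b+c+d)/4)
# also pin edges
a=onz(w,252,160,.045,n);b=onz(w,268,160,.045,n);print(np.degrees(np.arctan2(*(b-a)[1::-1])))
a=onz(w,251,175.3,.045,n);b=onz(w,268,175.3,.045,n);print(np.degrees(np.arctan2(*(b-a)[1::-1])))
# template optimisation on edges could follow
C=cloud(w,n); 
uu,vv=np.meshgrid(np.arange(512),np.arange(384))
P=C[(uu>120)&(uu<335)&(vv>120)&(vv<215)]; T=P[(P[:,2]>.052)&(P[:,2]<.068)]
```

```text
[0.55101722 0.35575994 0.063     ] [0.5820377  0.29890316 0.063     ] [0.56652746 0.32733155 0.063     ] 0.06476853714852282
[0.54442303 0.31622006 0.058     ] [0.586545   0.34093817 0.058     ] [0.56548401 0.32857912 0.058     ] 0.04883897532644411 30.40535648668959
[0.55903369 0.29754662 0.063     ] [0.59742418 0.31833868 0.063     ] 28.439708077908026 29.827210433487213 [0.56718674 0.32723133 0.063     ]
29.130298096251366
29.143287969562518
```

```bash
python3 - <<'E'
from h import *
from station import arm
delta(arm.get_state(),[.566,.328,.1],[180,0,119.3])
E
python3 -m creep '[[0,0.14,-0.01,0.5,-0.06,0.02,-0.03],[0,0,0,0.7,0,0,0],[0,0,0,0.7,0,0,0],[0,0,0,0.6,0,0,0],[0,0,0,0.2,0,0,0],[0,0,0,0,0,0,0]]'
python3 - <<'E'
from h import *
from station import arm
st=arm.get_state();print(st['tool_pos'],st['ee_rot']);delta(st,[.566,.328,.044],[180,0,119.3])
E
```

```text
shift units(5cm) [0.131 0.028 2.654] turn units(8deg) [-0.065  0.018 -0.026]
time_s: 2.7
tool_pos: [0.5603, 0.3323, 0.0952]
ee_rot: [179.9, -0.1, 119.6]
force: [-0.6, -0.4, 0.5]
finger_gap: 0.0855
[0.56029789 0.33231611 0.09519678] [ 1.79904261e+02 -8.44996075e-02  1.19554264e+02]
shift units(5cm) [-0.133  0.055  1.024] turn units(8deg) [ 0.012 -0.011  0.032]
```

```bash
python3 -m creep '[[0,-0.13,0.05,0.1,0.01,-0.01,0.03],[0,0,0,0.2,0,0,0],[0,0,0,0,0,0,0]]'
python3 - <<'E'
from h import *
from station import arm,optics
st=arm.get_state();print(st['tool_pos'],st['ee_rot']);delta(st,[.566,.328,.044],[180,0,119.3])
m=optics.camera_model('wrist'); p,d=optics.camera('wrist'); np.savez('w2.npz',p=p,d=d,**m); crop(dict(p=p),110,140,410,340,2,'pics/w2.png')
E
```

```text
time_s: 3.0
tool_pos: [0.5669, 0.3288, 0.0829]
ee_rot: [179.7, 0.0, 119.3]
force: [-0.1, 0.3, 0.8]
finger_gap: 0.0854
[0.56691201 0.3287506  0.08288717] [1.79741983e+02 2.48994268e-02 1.19344122e+02]
shift units(5cm) [-0.004 -0.027  0.778] turn units(8deg) [0.032 0.003 0.006]
```

View pics/w2.png

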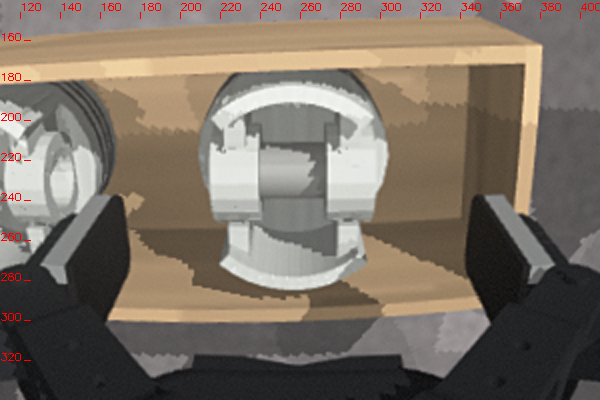

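Both pads straddle the pinned piston centrally (bosses at u≈215 and 290) and clear the neighbour. Going down.

```bash
python3 -m creep '[[0,0,-0.02,0.25,0.03,0,0],[0,0,0,0.25,0,0,0],[0,0,0,0.2,0,0,0],[0,0,0,0.08,0,0,0],[0,0,0,0,0,0,0]]'
python3 - <<'E'
from h import *
from station import arm
st=arm.get_state();print(st['tool_pos'],st['ee_rot'],st['force']);delta(st,[.566,.328,.044],[180,0,119.3])
E
```

```text
time_s: 3.55
tool_pos: [0.5667, 0.3283, 0.0419]
ee_rot: [179.9, 0.0, 119.3]
force: [-0.2, -0.6, 0.2]
finger_gap: 0.0852
[0.56671786 0.32832164 0.04186128] [1.79898031e+02 3.78967089e-02 1.19321733e+02] [-0.17795196 -0.57466016  0.23644969]
shift units(5cm) [ 0.001 -0.016 -0.043] turn units(8deg) [0.013 0.005 0.003]
```

```bash
python3 -m creep '[[0,0,-0.01,-0.05,0,0,0],[0.3,0,0,0,0,0,0],[0.38,0,0,0,0,0,0],[0.42,0,0,0,0,0,0],[0.46,0,0,0,0,0,0],[0.5,0,0,0,0,0,0],[0.6,0,0,0,0,0,0]]' 40 && python3 -m creep '[[1,0,0,0,0,0,0],[1,0,0,0,0,0,0],[1,0,0,0,0,0,0]]'
python3 - <<'E'
from h import *
from station import arm,optics
st=arm.get_state();print(st['tool_pos'],st['ee_rot'],st['force'])
m=optics.camera_model('wrist'); p,d=optics.camera('wrist'); crop(dict(p=p),110,140,410,340,2,'pics/w3.png')
E
```

```text
time_s: 4.25
tool_pos: [0.5667, 0.3284, 0.0458]
ee_rot: [179.8, 0.0, 119.3]
force: [1.0, 1.7, -0.8]
finger_gap: 0.0471
time_s: 4.55
tool_pos: [0.5666, 0.3284, 0.0458]
ee_rot: [179.8, 0.0, 119.3]
force: [0.8, -0.2, -0.1]
finger_gap: 0.0471
[0.56664966 0.32836885 0.04583257] [1.79808788e+02 4.29344754e-02 1.19331208e+02] [ 0.81093284 -0.23213111 -0.13401272]
```

View pics/w3.png

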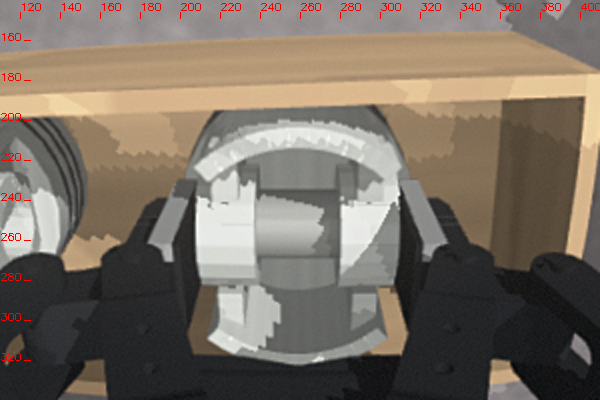

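Gripped on the boss faces (gap 47 mm), the pin still in place. Lifting, then a look at the fixture.

```bash
python3 -m creep '[[1,0,0,-0.05,0,0,0],[1,0,0,-0.15,0,0,0],[1,0,0,-0.25,0,0,0],[1,0,0,-0.3,0,0,0],[1,0,0,-0.3,0,0,0],[1,0,0,-0.3,0,0,0],[1,0,0,-0.25,0,0,0],[1,0,0,-0.1,0,0,0]]'
python3 - <<'E'
from h import *
s=load('side0.npz'); crop(s,205,190,275,265,9,'pics/s_f.png')
c=load('scene0.npz'); crop(c,240,165,310,225,10,'pics/c_f.png')
E
```

```text
time_s: 5.4
tool_pos: [0.5665, 0.3283, 0.1398]
ee_rot: [179.7, 0.1, 119.3]
force: [0.2, 0.0, -2.9]
finger_gap: 0.0475
```

View pics/s_f.png

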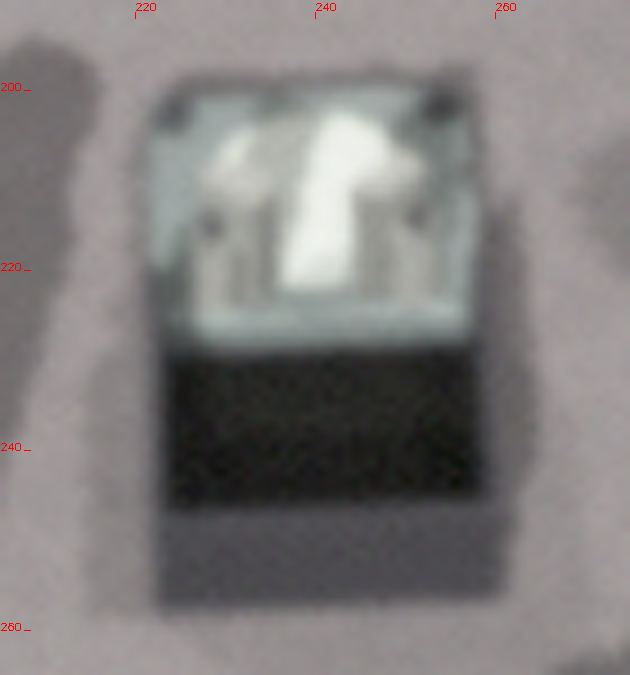

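View pics/c_f.png

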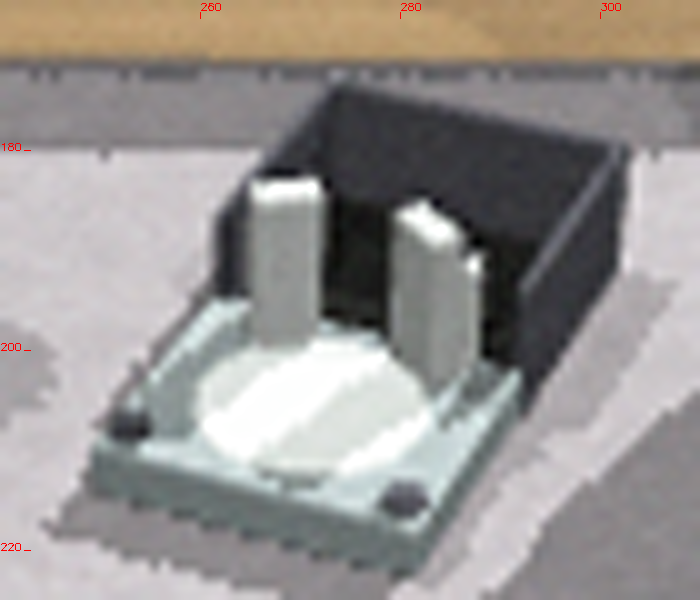

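Run:
```python
from h import *
from scipy.optimize import least_squares
s=load('side0.npz');c=load('scene0.npz')
# local pts (x,y,z)
obs=[(c,(-.05,-.044,.018),(249.5,209.8)),(c,(.05,-.044,.018),(281.8,217.8)),(c,(.05,.044,.018),(291.8,203)),
(c,(-.05,.136,.046),(273,173.7)),(c,(.05,.136,.046),(302.6,180.2)),
(s,(.05,.136,0),(222.3,257.5)),(s,(-.05,.136,0),(260.5,256.3)),(s,(.05,.136,.046),(222.5,247.)),(s,(-.05,.136,.046),(260.8,245.8)),
(s,(.05,-.044,.018),(222,199.8)),(s,(-.05,-.044,.018),(257,198.6))]
def pt(q,l):
    a=q[2];return [q[0]+np.cos(a)*l[0]-np.sin(a)*l[1],q[1]+np.sin(a)*l[0]+np.cos(a)*l[1],l[2]]
f=lambda q:np.concatenate([np.subtract(proj(m,pt(q,l)),o) for m,l,o in obs])
r=least_squares(f,[.58,.02,.1],loss='soft_l1');print(r.x,np.degrees(r.x[2]));print(f(r.x).reshape(-1,2).round(1))
```

```text
[0.58824804 0.0033945  0.12181723] 6.979612890418996
[[-1.7 -0.6]
 [-1.   0.2]
 [-0.4 -1.3]
 [-1.2 -1.4]
 [-0.7 -1.3]
 [-0.6  0.1]
 [-0.2 -0.5]
 [-1.7  0.7]
 [-0.2  0.1]
 [-1.3 -0.1]
 [-0.9 -0.3]]
```

```bash
python3 -m creep '[[1,0,0,-0.2,0,0,-0.2],[1,0,0,-0.4,0,0,-0.4],[1,0,0,-0.5,0,0,-0.6],[1,0,0,-0.5,0,0,-0.7],[1,0,0,-0.4,0,0,-0.7],[1,0,0,-0.2,0,0,-0.7],[1,0,0,0,0,0,-0.7],[1,0,0,0,0,0,-0.7]]' && python3 -m creep '[[1,0,0,0,0,0,-0.7],[1,0,0,0,0,0,-0.7],[1,0,0,0,0,0,-0.7],[1,0,0,0,0,0,-0.7],[1,0,0,0,0,0,-0.5],[1,0,0,0,0,0,-0.3],[1,0,0,0,0,0,0]]' &&  python3 - <<'E'
from h import *
from station import arm
st=arm.get_state()
delta(st,[.66,0.,.25],[180,0,187])
s=load('side0.npz');C=cloud(s);print(C[235,178],C[265,183])
E
```

```text
time_s: 6.2
tool_pos: [0.5651, 0.3277, 0.2575]
ee_rot: [179.9, 0.2, 158.9]
force: [0.3, -0.7, -3.0]
finger_gap: 0.047
time_s: 6.9
tool_pos: [0.5643, 0.3273, 0.2589]
ee_rot: [-180.0, 0.1, -170.3]
force: [0.9, 0.1, -2.6]
finger_gap: 0.047
shift units(5cm) [-0.78  -6.776  0.181] turn units(8deg) [-0.     0.012  0.341]
[0.70312361 0.20336515 0.17631777] [0.70174471 0.2160598  0.07204394]
```

```bash
python3 -m creep '[[1,0,-0.1,0,0,0,0.1],[1,0,-0.25,0,0,0,0.1],[1,0,-0.45,0,0,0,0.1],[1,0,-0.6,0,0,0,0],[1,0,-0.7,0,0,0,0],[1,0,-0.7,0,0,0,0],[1,0,-0.7,0,0,0,0],[1,0,-0.7,0,0,0,0]]' && python3 -m creep '[[1,-0.1,-0.7,0,0,0,0],[1,-0.2,-0.6,0,0,0,0],[1,-0.3,-0.45,0,0,0,0],[1,-0.2,-0.3,0,0,0,0],[1,-0.1,-0.15,0,0,0,0],[1,0,0,0,0,0,0],[1,0,0,0,0,0,0]]' &&  python3 - <<'E'
from h import *
from station import arm,optics
st=arm.get_state();print(st['tool_pos'],st['ee_rot'])
m=optics.camera_model('wrist'); p,d=optics.camera('wrist'); np.savez('w4.npz',p=p,d=d,**m); cv2.imwrite('pics/w4.png',p[:,:,::-1])
E
```

```text
time_s: 7.7
tool_pos: [0.59, 0.1099, 0.2589]
ee_rot: [-180.0, 0.0, -173.2]
force: [0.4, -0.2, -3.1]
finger_gap: 0.0472
time_s: 8.4
tool_pos: [0.6468, -0.0089, 0.2599]
ee_rot: [-179.9, 0.0, -174.2]
force: [0.0, 0.2, -3.3]
finger_gap: 0.0474
[ 0.64679412 -0.00894891  0.25994877] [-1.79873124e+02  2.82968528e-02 -1.74164431e+02]
```

View pics/w4.png

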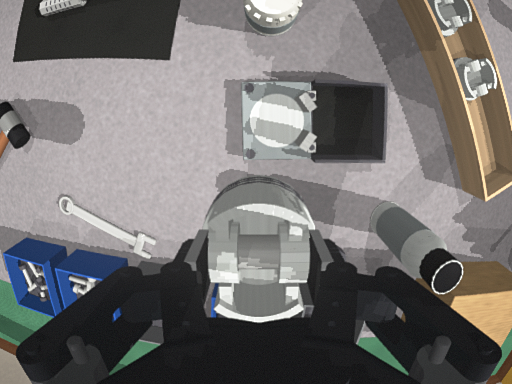

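The fixture is clear at (243–386, 80–162): seat disc at (278,121), the two stop blocks at (308,98) and (308,143). Enlarging to fit it.

Run:
```python
from h import *
w=load('w4.npz'); crop(w,230,70,400,175,4,'pics/w4c.png')
```

```text
(no output)
```

View pics/w4c.png

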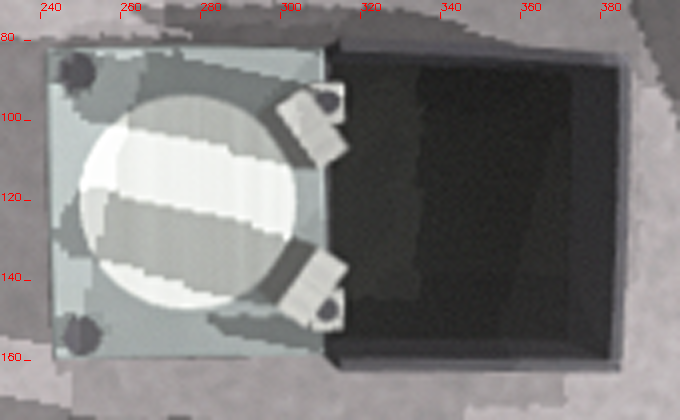

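Run:
```python
from h import *
from scipy.optimize import least_squares
w=load('w4.npz');n='wrist'
obs=[((-.05,-.044,.018),(242,82.5)),((.05,-.044,.018),(244,160)),((-.05,.136,.046),(387,83.5)),((.05,.136,.046),(385,162.7)),
((-.05,.044,.018),(310.5,82)),((.05,.044,.018),(311,159.3))]
def pt(q,l):
    a=q[2];return [q[0]+np.cos(a)*l[0]-np.sin(a)*l[1],q[1]+np.sin(a)*l[0]+np.cos(a)*l[1],l[2]]
f=lambda q:np.concatenate([np.subtract(proj(w,pt(q,l),n),o) for l,o in obs])
r=least_squares(f,[.58,.005,.12],loss='soft_l1');q=r.x;print(q,np.degrees(q[2]));print(f(q).reshape(-1,2).round(1))
# seat disc: centre from 4 extremes
P=np.array([onz(w,u,v,.018,n)[:2] for u,v in [(250,121),(304.3,121),(278,94.3),(277,147)]]);print(P, P.mean(0), np.linalg.norm(P[0]-P[1]),np.linalg.norm(P[2]-P[3]))
a=onz(w,317,107,.068,n);b=onz(w,317,137,.068,n);m=(a+b)/2;print('slot',m,np.linalg.norm(a-b));
print('yaw from slot-seat',np.degrees(np.arctan2(-(m[0]-P.mean(0)[0]),m[1]-P.mean(0)[1])),np.degrees(np.arctan2(b[1]-a[1],b[0]-a[0])))
for l in [(0,0,.018),(0.0105,.034,.068),(-.0105,.034,.068)]: print(proj(w,pt(q,l),n))
C=cloud(w,n);print(C[121,280],C[104,310],C[120,350])
```

```text
[0.58826525 0.00866457 0.12455133] 7.136265360819068
[[-1.1 -0.2]
 [-0.8  0.5]
 [ 0.4 -0.1]
 [ 0.3  0.2]
 [ 0.6 -0.3]
 [ 0.3  0. ]]
[[ 0.59204621 -0.02498528]
 [ 0.58442058  0.04318434]
 [ 0.55468533  0.00639768]
 [ 0.62151563  0.01240295]] [0.58816694 0.00924992] 0.0685948102348302 0.06709956546500648
slot [0.58287956 0.04979743 0.068     ] 0.03343572575759766
yaw from slot-seat 7.429430886876426 7.109755396114797
(np.float64(276.95063599784874), np.float64(120.79030945688578))
(np.float64(310.4128707579534), np.float64(131.63961268249813))
(np.float64(310.35672501016745), np.float64(112.7380148981218))
[0.5881004  0.01251411 0.01798552] [0.56405878 0.03954475 0.06821279] [0.57469179 0.10689639 0.00541645]
```

Run:
```python
from h import *
from station import arm
delta(arm.get_state(),[.5903,-.008,.20],[180,0,187.15])
```

```text
shift units(5cm) [1.122 0.132 1.199] turn units(8deg) [-0.016  0.004 -0.162]
```

```bash
python3 -m creep '[[1,0.1,0,0.1,-0.01,0,-0.1],[1,0.2,0.03,0.2,0,0,-0.06],[1,0.3,0.05,0.3,0,0,0],[1,0.3,0.05,0.3,0,0,0],[1,0.2,0,0.3,0,0,0],[1,0.1,0,0.2,0,0,0],[1,0,0,0.1,0,0,0],[1,0,0,0,0,0,0]]'
python3 - <<'E'
from h import *
from station import arm
st=arm.get_state();print(st['tool_pos'],st['ee_rot'])
delta(arm.get_state(),[.5903,-.008,.10],[180,0,187.15])
E
```

```text
time_s: 9.25
tool_pos: [0.5792, -0.0039, 0.1816]
ee_rot: [-180.0, 0.1, -172.1]
force: [-0.1, -0.3, -2.8]
finger_gap: 0.047
[ 0.57921919 -0.00388385  0.18162962] [-1.79997455e+02  1.06854802e-01 -1.72143771e+02]
shift units(5cm) [-0.205 -0.112  1.633] turn units(8deg) [-0.     0.013  0.088]
```

```bash
python3 -m creep '[[1,-0.1,-0.06,0.1,0,0.01,0.08],[1,-0.1,-0.05,0.25,0,0,0],[1,0,0,0.35,0,0,0],[1,0,0,0.35,0,0,0],[1,0,0,0.25,0,0,0],[1,0,0,0.15,0,0,0],[1,0,0,0,0,0,0],[1,0,0,0,0,0,0]]'
python3 - <<'E'
from h import *
from station import arm
st=arm.get_state();print(st['tool_pos'],st['ee_rot'],st['force'])
delta(arm.get_state(),[.5903,-.008,.06],[180,0,187.15])
E
```

```text
time_s: 10.05
tool_pos: [0.5941, -0.0085, 0.1047]
ee_rot: [-180.0, 0.2, -172.8]
force: [-0.4, -0.9, -2.7]
finger_gap: 0.047
[ 0.59410162 -0.00850293  0.10469666] [-1.79965293e+02  1.57375708e-01 -1.72794042e+02] [-0.35902698 -0.91738128 -2.71286582]
shift units(5cm) [0.077 0.02  0.894] turn units(8deg) [-0.004  0.02   0.007]
```

```bash
python3 -m creep '[[1,0.07,0.02,0.1,0,0.02,0],[1,0,0,0.2,0,0,0],[1,0,0,0.2,0,0,0],[1,0,0,0.15,0,0,0],[1,0,0,0.08,0,0,0],[1,0,0,0,0,0,0]]'
python3 - <<'E'
from h import *
from station import arm
st=arm.get_state();print(st['tool_pos'],st['ee_rot'],st['force'])
delta(arm.get_state(),[.5903,-.008,.0588],[180,0,187.15])
E
```

```text
time_s: 10.65
tool_pos: [0.5907, -0.008, 0.0663]
ee_rot: [-179.9, 0.1, -172.8]
force: [-0.8, -0.3, -2.6]
finger_gap: 0.0467
[ 0.59073071 -0.00799472  0.06627777] [-1.79933034e+02  9.58956791e-02 -1.72790775e+02] [-0.79511173 -0.27668681 -2.57148165]
shift units(5cm) [0.009 0.001 0.15 ] turn units(8deg) [-0.008  0.012  0.007]
```

```bash
python3 -m creep '[[1,0,0,0.06,-0.008,0.01,0],[1,0,0,0.05,0,0,0],[1,0,0,0.02,0,0,0],[1,0,0,0,0,0,0]]'
python3 - <<'E'
from station import arm
st=arm.get_state();print(st['tool_pos'],st['ee_rot'],st['force'])
E
```

```text
time_s: 11.05
tool_pos: [0.5911, -0.008, 0.0597]
ee_rot: [-180.0, 0.0, -172.8]
force: [0.1, -0.7, -2.2]
finger_gap: 0.0466
[ 0.59110258 -0.00803381  0.05968667] [-1.79993736e+02  4.95198004e-02 -1.72791680e+02] [ 0.06026688 -0.67313873 -2.17134864]
```

```bash
python3 -m creep '[[1,0,0,0.015,0,0,0],[1,0,0,0.01,0,0,0],[1,0,0,0.01,0,0,0],[1,0,0,0,0,0,0]]'
python3 - <<'E'
from station import arm,optics
from h import *
st=arm.get_state();print(st['tool_pos'],st['ee_rot'],st['force'])
p,d=optics.camera('wrist'); crop(dict(p=p),130,140,390,340,2,'pics/w5.png')
E
```

```text
time_s: 11.45
tool_pos: [0.5914, -0.0081, 0.059]
ee_rot: [-180.0, 0.1, -172.8]
force: [0.0, 0.2, -2.9]
finger_gap: 0.0473
[ 0.5914418  -0.00810074  0.05899351] [-1.79972528e+02  1.17206611e-01 -1.72788038e+02] [ 0.01353014  0.24385444 -2.87378111]
```

View pics/w5.png

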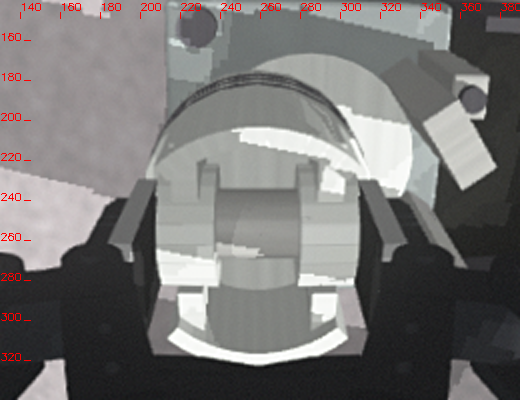

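The piston hangs just above the seat behind the stop, with the finger clear of the near block at (345,215). The force is still its own weight, so I'll ease down to contact.

```bash
python3 -m creep '[[1,0.01,0,0.02,0,0,0],[1,0,0,0.02,0,0,0],[1,0,0,0,0,0,0]]'; python3 -m creep '[[1,0,0,0.02,0,0,0],[1,0,0,0,0,0,0]]'
```

```text
time_s: 11.8
tool_pos: [0.5917, -0.0082, 0.0591]
ee_rot: [-179.9, 0.3, -172.8]
force: [1.0, -0.0, -3.2]
finger_gap: 0.0469
time_s: 12.0
tool_pos: [0.5922, -0.0083, 0.0589]
ee_rot: [-179.9, 0.3, -172.8]
force: [-1.0, 0.7, -1.4]
finger_gap: 0.0467
```

It has stopped at 58.9 mm, the height expected for contact. Opening partially.

```bash
python3 -m creep '[[0.42,0,0,0,0,0,0],[0.38,0,0,0,0,0,0],[0.36,0,0,0,0,0,0],[0.36,0,0,0,0,0,0]]'
python3 - <<'E'
from station import arm,optics
from h import *
st=arm.get_state();print(st['tool_pos'],st['ee_rot'],st['force'])
p,d=optics.camera('wrist'); crop(dict(p=p),130,140,390,340,2,'pics/w6.png')
E
```

```text
time_s: 12.4
tool_pos: [0.5924, -0.0083, 0.0586]
ee_rot: [-179.9, 0.4, -172.8]
force: [-0.4, 0.8, 0.2]
finger_gap: 0.0545
[ 0.59236727 -0.0083215   0.05858863] [-179.91284227    0.36804696 -172.79140605] [-0.42088248  0.83606689  0.16594928]
```

View pics/w6.png

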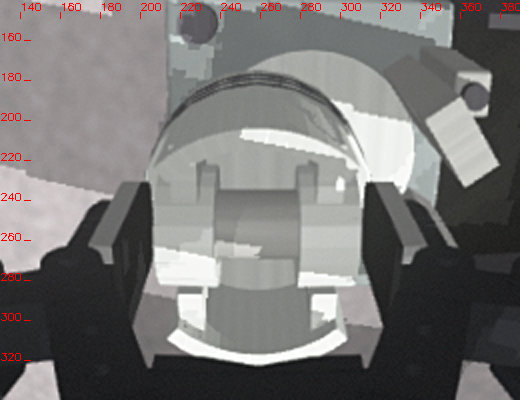

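Released, with 3–4 mm each side. Lifting clear, opening and turning 90°.

```bash
python3 -m creep '[[0.36,0,0,-0.1,0.01,0.05,0],[0.36,0,0,-0.3,0,0,0],[0.36,0,0,-0.5,0,0,0],[0.36,0,0,-0.5,0,0,0],[0.36,0,0,-0.2,0,0,0],[0,0,0,0,0,0,0.4],[0,0,0,0,0,0,0.8],[0,0,0,0,0,0,0.95]]'; python3 -m creep '[[0,0,0,0,0,0,0.95],[0,0,0,0,0,0,0.95],[0,0,0,0,0,0,0.95],[0,0,0,0,0,0,0.95],[0,0,0,0,0,0,0.95],[0,0,0,0,0,0,0.95],[0,0,0,0,0,0,0.95],[0,0,0,0,0,0,0.95]]';  python3 -m creep '[[0,0,0,0,0,0,0.8],[0,0,0,0,0,0,0.4],[0,0,0,0,0,0,0]]'
python3 - <<'E'
from station import arm,optics
from h import *
st=arm.get_state();print(st['tool_pos'],st['ee_rot'],st['force'])
delta(st,[.5903,-.008,.13],[180,0,97.15])
m=optics.camera_model('wrist');p,d=optics.camera('wrist');np.savez('w7.npz',p=p,d=d,**m); crop(dict(p=p),130,80,400,290,2,'pics/w7.png')
E
```

```text
time_s: 13.25
tool_pos: [0.5929, -0.0081, 0.1473]
ee_rot: [-179.8, 0.2, 169.6]
force: [-0.2, -0.3, -0.9]
finger_gap: 0.0853
time_s: 14.05
tool_pos: [0.5926, -0.0079, 0.1496]
ee_rot: [179.9, 0.3, 106.2]
force: [0.2, -0.4, -0.6]
finger_gap: 0.0855
time_s: 14.35
tool_pos: [0.5925, -0.0079, 0.1503]
ee_rot: [179.8, 0.3, 96.0]
force: [-0.1, -0.1, -0.4]
finger_gap: 0.0852
[ 0.59251085 -0.00789104  0.15031415] [179.83567805   0.2559724   95.96151801] [-0.05497277 -0.10980909 -0.43507409]
shift units(5cm) [ 0.004 -0.045  0.406] turn units(8deg) [ 0.02   0.032 -0.149]
```

View pics/w7.png

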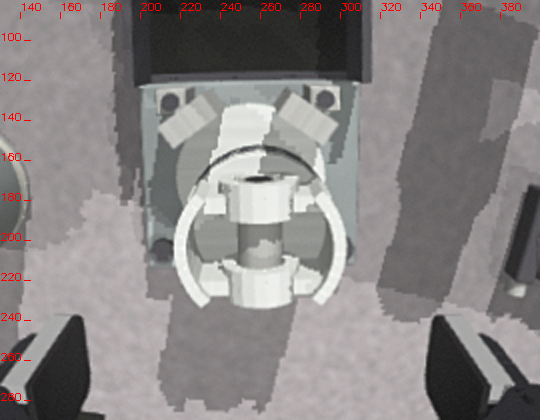

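The piston stands behind the stop, skirt arcs at u≈212 and 303, pin still crossing it at (259,200). Measuring its pose.

Run:
```python
from h import *
w=load('w7.npz');n='wrist';crop(w,200,140,320,245,6,'pics/w7c.png')
```

```text
(no output)
```

View pics/w7c.png

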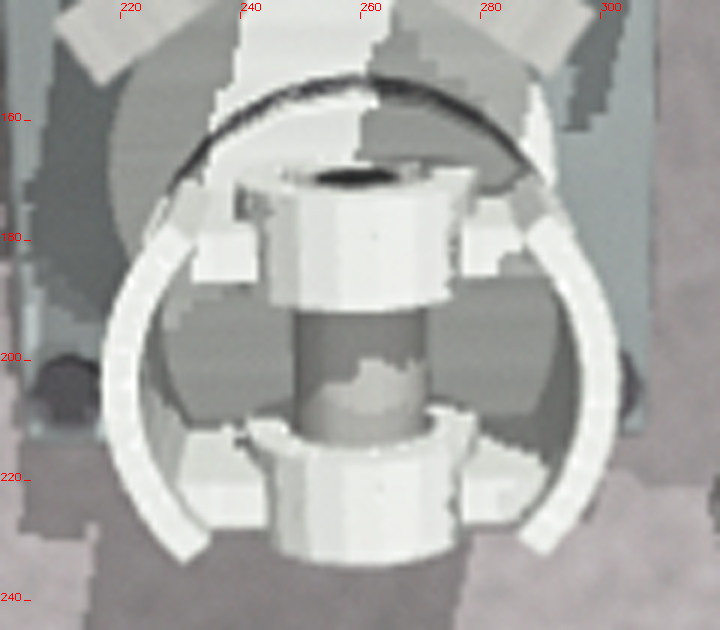

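Run:
```python
from h import *
w=load('w7.npz');n='wrist'
A=lambda u,v,z:onz(w,u,v,z,n)[:2]
a,b=A(216.6,203,.076),A(302.6,203,.076);print((a+b)/2,np.linalg.norm(a-b))
a,b=A(230.3,234,.076),A(289.8,233,.076);d=b-a;print('ends',np.degrees(np.arctan2(d[1],d[0])),np.linalg.norm(d),(a+b)/2)
for (p,q) in [((249.3,192),(249.6,212)),((271,192),(270.8,209))]:
  d=A(*p,.058)-A(*q,.058);print('pin edge',np.degrees(np.arctan2(d[1],d[0])))
a=A(260,234,.068);b=A(260,172,.072);print(a,b)
```

```text
[ 0.59295539 -0.00595389] 0.06392187767936622
ends 6.878319361620366 0.04570304108577677 [ 0.59584738 -0.03042325]
pin edge 96.23666021055301
pin edge 95.98933593631733
[ 0.59627373 -0.03426286] [0.59088631 0.0165133 ]
```

```bash
python3 -m creep '[[0,0,0,0.2,0.02,0.03,-0.15],[0,0,0,0.4,0,0,0],[0,0,0,0.4,0,0,0],[0,0,0,0.4,0,0,0],[0,0,0,0.2,0,0,0],[0,0,0,0,0,0,0]]'
python3 - <<'E'
from station import arm
from h import *
st=arm.get_state();print(st['tool_pos'],st['ee_rot'],st['force'])
delta(st,[.5925,-.008,.050],[180,0,97.15])
E
```

```text
time_s: 15.0
tool_pos: [0.5921, -0.0079, 0.0654]
ee_rot: [-180.0, -0.1, 98.2]
force: [0.1, 0.7, -0.3]
finger_gap: 0.0856
[ 0.59210304 -0.00789894  0.06536741] [-1.79954979e+02 -5.03724933e-02  9.81968840e+01] [ 0.09480878  0.65713341 -0.33556255]
shift units(5cm) [-0.003  0.008  0.307] turn units(8deg) [-0.006 -0.006  0.131]
```

```bash
python3 -m creep '[[0,0,0,0.2,0,0,0.11],[0,0,0,0.08,0,0,0.03],[0,0,0,0,0,0,0],[0.15,0,0,0,0,0,0],[0.2,0,0,0,0,0,0],[0.25,0,0,0,0,0,0],[0.35,0,0,0,0,0,0],[0.5,0,0,0,0,0,0]]' 30; python3 -m creep '[[0.6,0,0,0,0,0,0],[0.6,0,0,0,0,0,0]]'
python3 - <<'E'
from station import arm
from h import *
st=arm.get_state();print(st['tool_pos'],st['ee_rot'],st['force'])
ey=np.array([-.1245,.9922]);P=np.array([.5882,.0088])-.002*ey
delta(st,[*P,st['tool_pos'][2]],[180,0,97.3])
E
```

```text
time_s: 15.8
tool_pos: [0.5935, -0.0081, 0.053]
ee_rot: [179.8, 0.0, 97.1]
force: [0.3, -0.3, -2.2]
finger_gap: 0.0638
time_s: 16.0
tool_pos: [0.5935, -0.0081, 0.053]
ee_rot: [179.8, 0.0, 97.1]
force: [0.3, -0.3, -0.7]
finger_gap: 0.0633
[ 0.59346401 -0.00807332  0.05303605] [1.79837191e+02 1.88394723e-03 9.70906568e+01] [ 0.27500152 -0.30089576 -0.72911655]
shift units(5cm) [ 0.308 -0.063 -0.   ] turn units(8deg) [ 0.02   0.    -0.026]
```

Gripped at 63 mm across the skirt. A small lift, then towards the stop.

```bash
python3 -m creep '[[0.6,0,0,-0.03,0.01,0,0],[0.6,0,0,-0.05,0,0,0],[0.6,0.05,-0.02,0,0,0,0],[0.6,0.1,-0.02,0,0,0,0],[0.6,0.08,-0.02,0,0,0,0],[0.6,0.05,0,0,0,0,0],[0.6,0,0,0,0,0,0]]'
python3 - <<'E'
from station import arm
from h import *
st=arm.get_state();print(st['tool_pos'],st['ee_rot'],st['force'])
ey=np.array([-.1245,.9922]);P=np.array([.5882,.0088])-.000*ey
delta(st,[*P,.053],[180,0,97.3])
E
```

```text
time_s: 16.7
tool_pos: [0.5878, 0.007, 0.057]
ee_rot: [180.0, -0.0, 97.1]
force: [-0.5, 0.0, -2.8]
finger_gap: 0.0636
[0.5878054  0.00697266 0.05695494] [ 1.79985851e+02 -2.20212964e-02  9.70971961e+01] [-0.4715291   0.01942207 -2.75316023]
shift units(5cm) [0.035 0.012 0.079] turn units(8deg) [ 0.002 -0.003 -0.025]
```

```bash
python3 -m creep '[[0.6,0,0.01,0.04,0,0,-0.02],[0.6,0,0,0.03,0,0,0],[0.6,0,0,0.02,0,0,0],[0.6,0,0,0,0,0,0]]'
python3 - <<'E'
from station import arm,optics
from h import *
st=arm.get_state();print(st['tool_pos'],st['ee_rot'],st['force'])
m=optics.camera_model('wrist');p,d=optics.camera('wrist');np.savez('w8.npz',p=p,d=d,**m); crop(dict(p=p),160,120,360,320,3,'pics/w8.png')
E
```

```text
time_s: 17.1
tool_pos: [0.5886, 0.0071, 0.0532]
ee_rot: [180.0, -0.0, 97.3]
force: [0.2, 0.4, -3.1]
finger_gap: 0.0633
[0.58855098 0.00705869 0.0531623 ] [ 1.79951666e+02 -1.28554181e-02  9.72887101e+01] [ 0.18077984  0.44539393 -3.14823108]
```

View pics/w8.png

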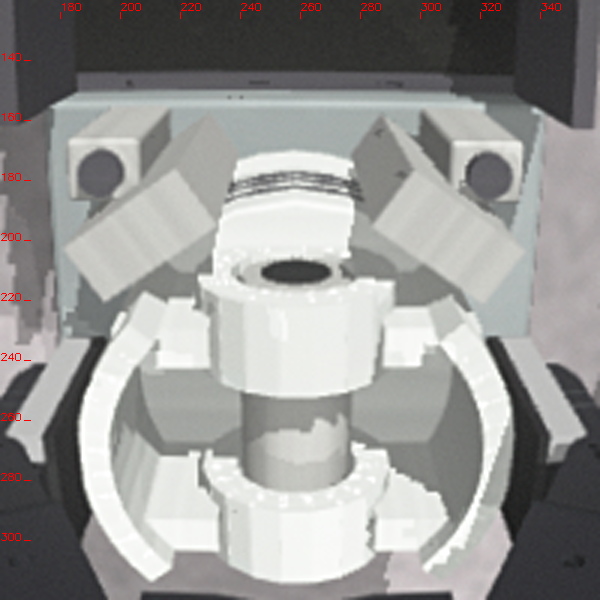

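The piston is centred between the blocks (inner edges u≈228 and 281, piston middle ≈257). Easing it forward until it meets the stop.

```bash
python3 -m creep '[[0.6,0,0,0.015,0,0,0],[0.6,0.04,0,0,0,0,0],[0.6,0.02,0,0,0,0,0],[0.6,0,0,0,0,0,0]]'; python3 -m creep '[[0.6,0.03,0,0,0,0,0],[0.6,0.02,0,0,0,0,0],[0.6,0,0,0,0,0,0]]'
```

```text
time_s: 17.55
tool_pos: [0.5884, 0.009, 0.053]
ee_rot: [179.9, 0.1, 97.3]
force: [-0.4, -0.9, 0.3]
finger_gap: 0.0632
time_s: 17.85
tool_pos: [0.5884, 0.009, 0.0531]
ee_rot: [179.9, 0.3, 97.2]
force: [0.3, 0.3, -0.1]
finger_gap: 0.0634
```

```bash
python3 -m creep '[[0.6,0.05,0,0,0,-0.03,0],[0.6,0.06,0,0,0,0,0]]';python3 -m creep '[[0.6,0.06,0,0,0,-0.02,0],[0.6,0,0,0,0,0,0]]'
python3 - <<'E'
from station import arm,optics
from h import *
m=optics.camera_model('wrist');p,d=optics.camera('wrist');np.savez('w9.npz',p=p,d=d,**m); crop(dict(p=p),160,120,360,320,3,'pics/w9.png')
E
```

```text
time_s: 18.05
tool_pos: [0.5881, 0.0101, 0.0536]
ee_rot: [180.0, 1.0, 97.1]
force: [-0.5, -34.8, 0.7]
finger_gap: 0.0639
time_s: 18.25
tool_pos: [0.5881, 0.0093, 0.0537]
ee_rot: [180.0, 1.5, 97.0]
force: [0.0, 1.7, -0.4]
finger_gap: 0.0634
```

View pics/w9.png

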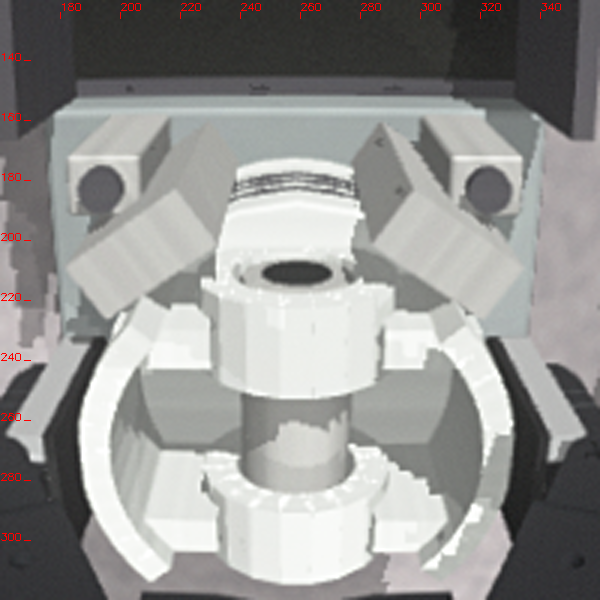

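The 35 N reaction says it is against both blocks. The wrist has tilted 1.5°, so I'll level it and then release.

```bash
python3 - <<'E'
from station import arm
from h import *
st=arm.get_state();delta(st,st['tool_pos'],[180,0,97.15])
E
python3 -m creep '[[0.6,0,0,0,0,0.18,0],[0.6,0,0,0,0,0,0]]'
python3 - <<'E'
from station import arm
from h import *
st=arm.get_state();print(st['tool_pos'],st['ee_rot']);delta(st,st['tool_pos'],[180,0,97.15])
E
```

```text
shift units(5cm) [0. 0. 0.] turn units(8deg) [ 0.005  0.189 -0.014]
time_s: 18.5
tool_pos: [0.5879, 0.0096, 0.0534]
ee_rot: [180.0, 0.0, 97.0]
force: [0.9, -2.5, -2.3]
finger_gap: 0.0633
[0.58793739 0.0095847  0.05340149] [1.79985613e+02 1.43640787e-02 9.70474038e+01]
shift units(5cm) [0. 0. 0.] turn units(8deg) [ 0.002  0.002 -0.013]
```

```bash
python3 -m creep '[[0.6,0,0,0.012,0,0,-0.01],[0.6,0,0,0,0,0,0],[0.2,0,0,0,0,0,0],[0.12,0,0,0,0,0,0],[0.1,0,0,0,0,0,0],[0.1,0,0,-0.1,0,0,0],[0.1,0,0,-0.3,0,0,0],[0.1,0,0,-0.5,0,0,0]]';python3 -m creep '[[0.1,0,0,-0.7,0,0,0],[0.1,0,0,-0.4,0,0,0],[0,0,0,-0.1,0,0,0],[0,0,0,0,0,0,0]]'
python3 - <<'E'
from station import arm,optics
from h import *
st=arm.get_state();print(st['tool_pos'],st['ee_rot'])
m=optics.camera_model('wrist');p,d=optics.camera('wrist');np.savez('w10.npz',p=p,d=d,**m); crop(m|dict(p=p),200,90,320,210,6,'pics/w10.png')
E
```

```text
time_s: 19.3
tool_pos: [0.5867, 0.0111, 0.0978]
ee_rot: [-179.8, -0.0, 97.2]
force: [0.1, -0.1, 0.4]
finger_gap: 0.0771
time_s: 19.7
tool_pos: [0.5881, 0.0111, 0.1673]
ee_rot: [179.8, 0.0, 97.2]
force: [0.2, 0.4, -0.6]
finger_gap: 0.0853
[0.58805573 0.01113706 0.16732854] [1.79793520e+02 4.72018609e-02 9.71896722e+01]
```

View pics/w10.png

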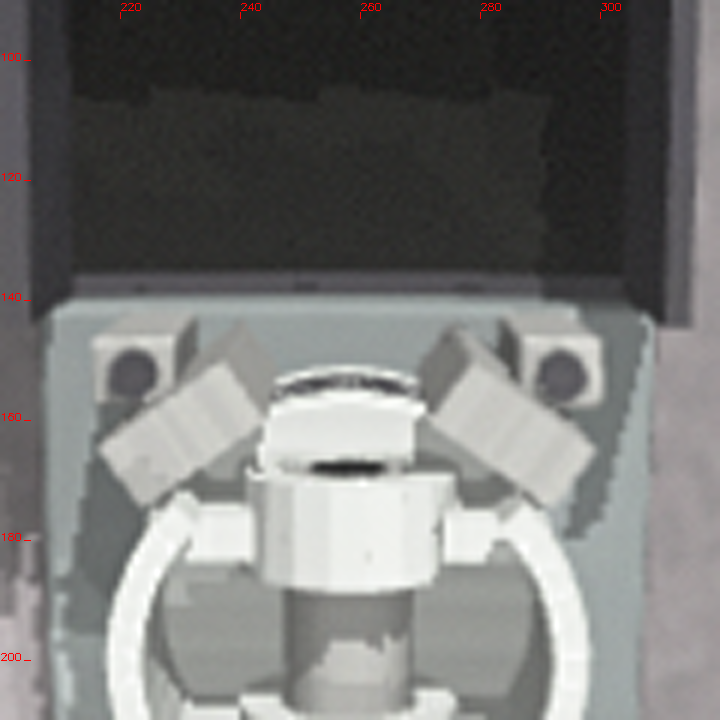

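Run:
```python
from h import *
w=load('w10.npz');n='wrist';A=lambda u,v,z:onz(w,u,v,z,n)[:2]
crop(w,200,150,320,250,6,'pics/w10b.png')
F=np.array([.5882,.0088]);a=np.radians(7.15);M=np.array([[np.cos(a),np.sin(a)],[-np.sin(a),np.cos(a)]])
print('slot mid',M@((A(244.5,158,.068)+A(269.7,158,.068))/2-F), 'ends',M@(A(216.5,165.5,.068)-F),M@(A(298.5,165.5,.068)-F),M@(A(224,174.5,.068)-F),M@(A(292.7,174.5,.068)-F))
for p,q in [((247.3,195),(247.4,207)),((268.7,192),(268.6,207))]: print(M@(A(*p,.058)-F),M@(A(*q,.058)-F))
```

```text
slot mid [-0.00100337  0.03409432] ends [-0.03366881  0.02815916] [0.03230034 0.02811262] [-0.02777044  0.02070612] [0.02777913 0.02067045]
[-0.00941821  0.00052715] [-0.0094469  -0.01029446]
[0.0088567  0.00317569] [ 0.0089064  -0.01031318]
```

View pics/w10b.png

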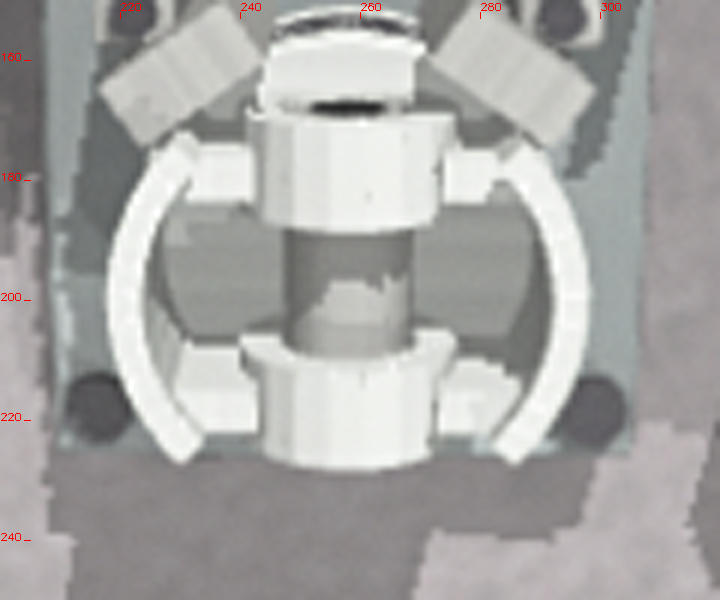

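In the fixture frame the pin sits at x≈-0.3 mm and the slot at -0.5…-1 mm, angle within about 0.3°, so the piston is lined up. Now for the driver.

Run:
```python
from h import *
from station import arm
s=load('side0.npz')
a=onz(s,298.5,124,.022);b=onz(s,304.5,167,.016);d=b-a;print(a,b,np.degrees(np.arctan2(d[1],d[0])),np.linalg.norm(d))
delta(arm.get_state(),[.41,-.30,.25],[180,0,97.15])
```

```text
[ 0.42330892 -0.37205462  0.022     ] [ 0.40520425 -0.1817896   0.016     ] 95.43561462236376 0.19121860721156364
shift units(5cm) [-5.73  -4.305 -1.673] turn units(8deg) [0.022 0.005 0.006]
```

```bash
python3 -m creep '[[0,0,0,-0.5,0.02,0,0],[0,0,0,-0.7,0,0,0],[0,-0.3,-0.2,-0.4,0,0,0],[0,-0.8,-0.6,0,0,0,0],[0,-0.8,-0.6,0,0,0,0],[0,-0.8,-0.6,0,0,0,0],[0,-0.8,-0.6,0,0,0,0],[0,-0.8,-0.6,0,0,0,0]]';python3 -m creep '[[0,-0.7,-0.6,0,0,0,0],[0,-0.4,-0.3,0,0,0,0],[0,0,0,0,0,0,0]]'
python3 - <<'E'
from station import arm,optics
from h import *
st=arm.get_state();print(st['tool_pos'],st['ee_rot'])
m=optics.camera_model('wrist');p,d=optics.camera('wrist');np.savez('w11.npz',p=p,d=d,**m); cv2.imwrite('pics/w11.png',p[:,:,::-1])
E
```

```text
time_s: 20.55
tool_pos: [0.4536, -0.2209, 0.24]
ee_rot: [-179.3, -0.3, 97.7]
force: [1.3, 0.3, 0.5]
finger_gap: 0.0855
time_s: 20.85
tool_pos: [0.4108, -0.2872, 0.2366]
ee_rot: [-179.0, -0.5, 97.4]
force: [0.3, 0.1, -0.2]
finger_gap: 0.0852
[ 0.41076659 -0.28719412  0.23657293] [-179.03825918   -0.48349611   97.37859457]
```

View pics/w11.png

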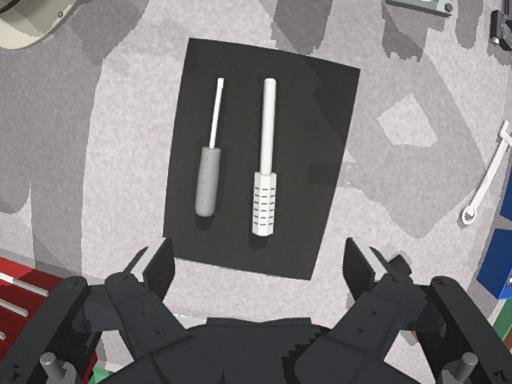

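The driver lies at u≈265: nose (270,79), shoulder (265,173), handle end (263,235). The screwdriver is at u≈207, roughly 60 mm to its side.

Run:
```python
from h import *
from station import arm
w=load('w11.npz');n='wrist';crop(w,185,60,305,250,4,'pics/w11c.png')
A=lambda u,v,z:onz(w,u,v,z,n)
N=A(270,79,.018);S=A(265,173,.025);E=A(263,236,.027)
print(N,S,E); d=N-E;print(np.degrees(np.arctan2(d[1],d[0])),np.linalg.norm(N-S),np.linalg.norm(S-E)); d=N-S;print(np.degrees(np.arctan2(d[1],d[0])))
print('sd',A(220,80,.01),A(211,148,.02),A(204,215,.02))
```

```text
[ 0.40610819 -0.17763775  0.018     ] [ 0.41484085 -0.28905615  0.025     ] [ 0.42312819 -0.36902325  0.027     ]
95.08196948443761 0.111979105107956 0.08042024592918515
94.48151739686433
sd [ 0.34655813 -0.18481913  0.01      ] [ 0.3467421 -0.2679399  0.02     ] [ 0.34534275 -0.35394363  0.02      ]
```

View pics/w11c.png

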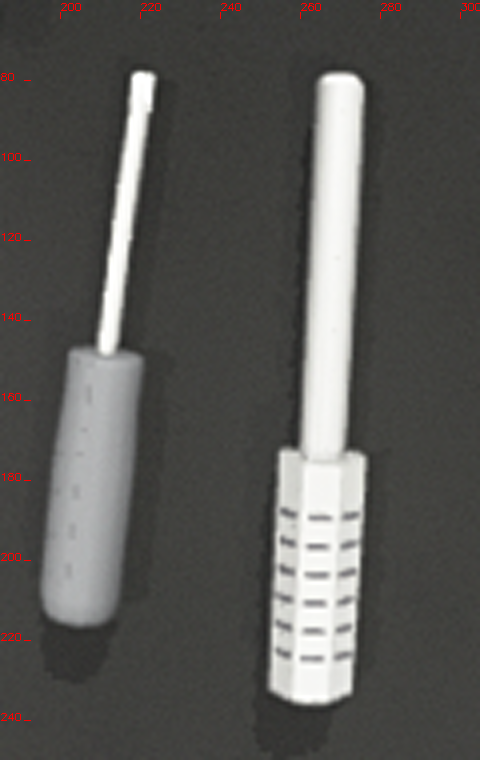

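```bash
python3 - <<'E'
from h import *
from station import arm
delta(arm.get_state(),[.418,-.313,.1],[180,0,95.1])
E
python3 -m creep '[[0.42,-0.25,0.06,0,-0.12,-0.06,0.28],[0.42,-0.2,0.05,0.4,0,0,0],[0.42,0,0,0.7,0,0,0],[0.42,0,0,0.7,0,0,0],[0.42,0,0,0.5,0,0,0],[0.42,0,0,0,0,0,0]]';  python3 - <<'E'
from station import arm,optics
from h import *
st=arm.get_state();print(st['tool_pos'],st['ee_rot']);delta(st,[.418,-.313,.05],[180,0,95.1])
m=optics.camera_model('wrist');p,d=optics.camera('wrist');np.savez('w12.npz',p=p,d=d,**m); crop(m|dict(p=p),150,100,370,330,3,'pics/w12.png')
E
```

```text
shift units(5cm) [-0.575  0.109  2.723] turn units(8deg) [-0.122 -0.062  0.289]
time_s: 21.5
tool_pos: [0.4243, -0.307, 0.1155]
ee_rot: [179.7, 0.1, 94.8]
force: [-0.0, 0.2, 0.5]
finger_gap: 0.0496
[ 0.42433162 -0.30704722  0.11546872] [1.79706959e+02 6.08926497e-02 9.47899853e+01]
shift units(5cm) [-0.107 -0.143  1.309] turn units(8deg) [ 0.037  0.008 -0.039]
```

View pics/w12.png

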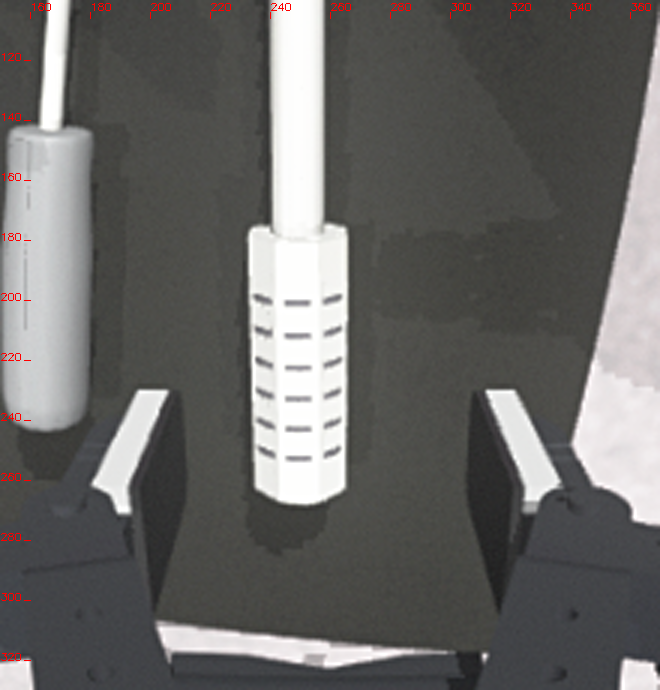

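The handle is at u≈250, from the shoulder at v≈175 to its end at v≈266, with the left finger clear of the screwdriver. Remeasuring the handle.

Run:
```python
from h import *
w=load('w12.npz');n='wrist';A=lambda u,v,z:onz(w,u,v,z,n)
S=A(249.7,175.5,.029);E=A(250.2,266,.029);d=S-E;print(S,E,np.linalg.norm(d),np.degrees(np.arctan2(d[1],d[0])))
M=(A(234.5,250,.016)+A(265.7,250,.016))/2;M2=(A(233.3,180,.016)+A(266.2,180,.016))/2;d=M2-M;print(M,M2,np.degrees(np.arctan2(d[1],d[0])),np.linalg.norm(A(234.5,250,.016)-A(265.7,250,.016)))
N=A(250,100,.023);print(N)
```

```text
[ 0.41596692 -0.28739279  0.029     ] [ 0.42212153 -0.36549603  0.029     ] 0.07834535250184539 94.50564661341416
[ 0.42113177 -0.35679851  0.016     ] [ 0.41618967 -0.29400123  0.016     ] 94.49985594887784 0.027406686295173278
[ 0.41156526 -0.2304133   0.023     ]
```

```bash
python3 -m creep '[[0.42,-0.06,-0.14,0.15,0.03,0.01,0.01],[0.42,0,0,0.5,0,0,0],[0.42,0,0,0.5,0,0,0],[0.42,0,0,0.25,0,0,0],[0.42,0,0,0,0,0,0]]';  python3 - <<'E'
from station import arm
from h import *
st=arm.get_state();print(st['tool_pos'],st['ee_rot']);delta(st,[.4178,-.3105,.0145],[180,0,94.7])
E
```

```text
time_s: 22.05
tool_pos: [0.4208, -0.3142, 0.051]
ee_rot: [179.5, 0.5, 94.7]
force: [-0.1, 0.9, 0.2]
finger_gap: 0.0493
[ 0.42082133 -0.31417632  0.05095266] [179.52443053   0.50510048  94.68671126]
shift units(5cm) [ 0.085 -0.06   0.728] turn units(8deg) [ 0.059  0.063 -0.001]
```

```bash
python3 -m creep '[[0.42,0.07,-0.06,0.1,0.05,0.06,0],[0.42,0,0,0.25,0,0,0],[0.42,0,0,0.2,0,0,0],[0.42,0,0,0.06,0,0,0],[0.42,0,0,0,0,0,0]]';  python3 - <<'E'
from station import arm
from h import *
st=arm.get_state();print(st['tool_pos'],st['ee_rot'],st['force']);delta(st,[.4178,-.3105,.0145],[180,0,94.7])
E
```

```text
time_s: 22.55
tool_pos: [0.4185, -0.312, 0.0211]
ee_rot: [179.8, 0.2, 94.7]
force: [-0.7, -0.9, 0.4]
finger_gap: 0.0497
[ 0.41852108 -0.31204191  0.0211262 ] [1.79803642e+02 1.69012143e-01 9.46782076e+01] [-0.6847644  -0.87521289  0.35014721]
shift units(5cm) [ 0.032 -0.012  0.132] turn units(8deg) [ 0.025  0.021 -0.003]
```

```bash
python3 -m creep '[[0.42,0.03,-0.01,0.06,0.02,0.02,0],[0.42,0,0,0.04,0,0,0],[0.5,0,0,0,0,0,0],[0.6,0,0,0,0,0,0],[0.7,0,0,0,0,0,0],[0.8,0,0,0,0,0,0],[1,0,0,0,0,0,0],[1,0,0,0,0,0,0]]' 90;  python3 - <<'E'
from station import arm
st=arm.get_state();print(st['tool_pos'],st['ee_rot'],st['force'],st['moment'])
E
```

```text
time_s: 23.35
tool_pos: [0.4182, -0.3107, 0.0168]
ee_rot: [179.9, 0.0, 94.7]
force: [-0.6, 0.0, -2.2]
finger_gap: 0.0238
[ 0.41815275 -0.31074647  0.01678942] [1.79942158e+02 4.60894632e-02 9.46822639e+01] [-0.63601711  0.03451024 -2.16706212] [-0.02609431 -0.01785826 -0.04951471]
```

Gripped (24 mm). Lifting it off the mat.

```bash
python3 -m creep '[[1,0,0,-0.1,0,0,0],[1,0,0,-0.3,0,0,0],[1,0,0,-0.5,0,0,0],[1,0,0,-0.6,0,0,0],[1,0,0,-0.6,0,0,0],[1,0,0,-0.3,0,0,0],[1,0,0,0,0,0,0]]';  python3 - <<'E'
from station import arm,optics
from h import *
st=arm.get_state();print(st['tool_pos'],st['ee_rot'],st['force']);delta(st,[.6122,-.1857,.13],[180,0,97.15])
m=optics.camera_model('wrist');p,d=optics.camera('wrist');np.savez('w13.npz',p=p,d=d,**m); crop(m|dict(p=p),150,0,370,330,2,'pics/w13.png')
E
```

```text
time_s: 24.05
tool_pos: [0.4168, -0.3094, 0.1405]
ee_rot: [-179.9, -0.2, 94.7]
force: [0.0, -1.2, -4.3]
finger_gap: 0.0232
[ 0.41676397 -0.30936442  0.14046057] [-179.87095652   -0.1869604    94.68458717] [ 1.52591680e-03 -1.23253135e+00 -4.34410722e+00]
shift units(5cm) [2.145 4.098 0.207] turn units(8deg) [-0.016 -0.024 -0.308]
```

View pics/w13.png

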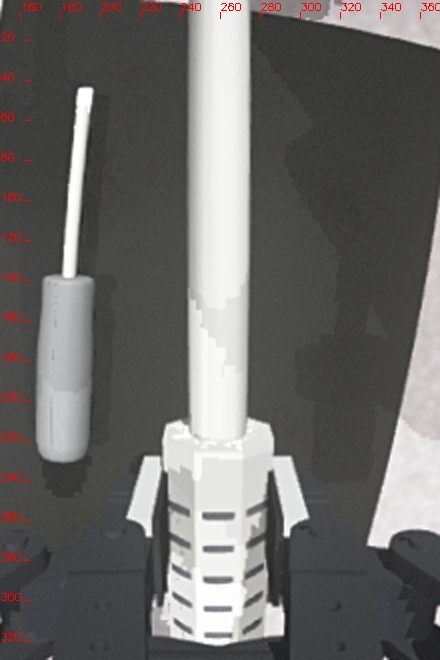

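The driver is held straight along tool x, shank at u≈243–273. Checking its axis in the tool frame from depth.

Run:
```python
from h import *
from station import arm
w=load('w13.npz');C=cloud(w,'wrist');st=arm.get_state();p,R=tool(st)
T=R.inv().apply((C-p).reshape(-1,3)).reshape(C.shape)
for v in range(5,330,25):
    t=T[v,225:295]; k=(abs(t[:,2])<.03)&(t[:,0]>0)
    if k.sum()<5: print(v,'-'); continue
    t=t[k]; print(v,k.sum(),'x %.4f y %.4f..%.4f mid %.4f ztop %.4f zmax %.4f'%(np.median(t[:,0]),t[:,1].min(),t[:,1].max(),(t[:,1].min()+t[:,1].max())/2,np.percentile(t[:,2],5),t[:,2].max()))
k=(abs(T[...,2])<.03);k[:,:225]=0;k[:,295:]=0;print('nose x',T[k][:,0].max())
```

```text
5 31 x 0.1172 y -0.0068..0.0069 mid 0.0000 ztop -0.0081 zmax 0.0006
30 31 x 0.1051 y -0.0067..0.0067 mid 0.0000 ztop -0.0080 zmax -0.0003
55 32 x 0.0935 y -0.0066..0.0072 mid 0.0003 ztop -0.0079 zmax -0.0005
80 30 x 0.0824 y -0.0066..0.0067 mid 0.0000 ztop -0.0078 zmax -0.0015
105 32 x 0.0715 y -0.0071..0.0068 mid -0.0002 ztop -0.0073 zmax 0.0001
130 31 x 0.0606 y -0.0067..0.0068 mid 0.0001 ztop -0.0078 zmax -0.0011
155 31 x 0.0496 y -0.0068..0.0069 mid 0.0000 ztop -0.0080 zmax -0.0012
180 30 x 0.0382 y -0.0069..0.0065 mid -0.0002 ztop -0.0077 zmax -0.0018
205 30 x 0.0265 y -0.0072..0.0067 mid -0.0002 ztop -0.0078 zmax -0.0001
230 70 x 0.0160 y -0.0168..0.0174 mid 0.0003 ztop -0.0143 zmax -0.0003
255 70 x 0.0045 y -0.0143..0.0146 mid 0.0001 ztop -0.0265 zmax -0.0071
280 -
305 -
nose x 0.12170242785173072
```

Axis is on y=0, level, within 1 mm of the TCP height. Carrying it to the fixture's -y side.

```bash
python3 -m creep '[[1,0.1,0.2,0,-0.016,-0.02,-0.15],[1,0.3,0.5,0,0,0,-0.15],[1,0.4,0.7,0,0,0,0],[1,0.4,0.8,0,0,0,0],[1,0.4,0.7,0,0,0,0],[1,0.3,0.5,0,0,0,0],[1,0.1,0.3,0,0,0,0],[1,0,0,0,0,0,0]]';  python3 - <<'E'
from station import arm
from h import *
st=arm.get_state();print(st['tool_pos'],st['ee_rot'],st['force']);delta(st,[.6122,-.1857,.0575],[180,0,97.15])
E
```

```text
time_s: 24.9
tool_pos: [0.5939, -0.1773, 0.1269]
ee_rot: [-179.4, -0.6, 97.4]
force: [-0.2, -0.2, -4.9]
finger_gap: 0.0236
[ 0.5938558  -0.17728329  0.1268508 ] [-179.3879096    -0.57232944   97.43095371] [-0.2287372  -0.19024889 -4.8521575 ]
shift units(5cm) [-0.228  0.357  1.381] turn units(8deg) [-0.077 -0.071  0.036]
```

```bash
python3 -m creep '[[1,-0.2,0.2,0,-0.08,-0.07,0.03],[1,-0.1,0.15,0.1,0,0,0],[1,0,0,0.3,0,0,0],[1,0,0,0.4,0,0,0],[1,0,0,0.3,0,0,0],[1,0,0,0.1,0,0,0],[1,0,0,0,0,0,0]]';  python3 - <<'E'
from station import arm
from h import *
st=arm.get_state();print(st['tool_pos'],st['ee_rot'],st['force']);delta(st,[.6122,-.1857,.0575],[180,0,97.15])
E
```

```text
time_s: 25.6
tool_pos: [0.6112, -0.1917, 0.0564]
ee_rot: [-179.7, -0.2, 97.1]
force: [0.0, -0.2, -4.2]
finger_gap: 0.0237
[ 0.61120727 -0.19169245  0.05641749] [-179.6958563    -0.18124238   97.10458134] [ 0.03361953 -0.15088077 -4.19549787]
shift units(5cm) [ 0.117  0.034 -0.021] turn units(8deg) [-0.038 -0.023 -0.006]
```

```bash
python3 -m creep '[[1,0.1,0.034,-0.02,-0.038,-0.023,0],[1,0,0,0,0,0,0]]';  python3 - <<'E'
from station import arm,optics
from h import *
st=arm.get_state();print(st['tool_pos'],st['ee_rot'],st['force']);delta(st,[.6122,-.1857,.0575],[180,0,97.15])
for n in('wrist','side','scene'):
  m=optics.camera_model(n);p,d=optics.camera(n);np.savez(f'{n}14.npz',p=p,d=d,**m)
  b=dict(wrist=(180,0,340,200,4),side=(205,110,285,260,5),scene=(210,170,330,270,6))[n]; crop(dict(p=p),*b,f'pics/{n}14.png')
E
```

```text
time_s: 25.8
tool_pos: [0.6123, -0.1866, 0.0579]
ee_rot: [180.0, 0.0, 97.1]
force: [0.8, 0.0, -3.8]
finger_gap: 0.0235
[ 0.61225418 -0.18659118  0.05790524] [1.79958025e+02 2.42827365e-02 9.70592336e+01] [ 0.81668264  0.03624962 -3.76444105]
shift units(5cm) [0.018 0.001 0.008] turn units(8deg) [ 0.005  0.003 -0.011]
```

View pics/wrist14.png

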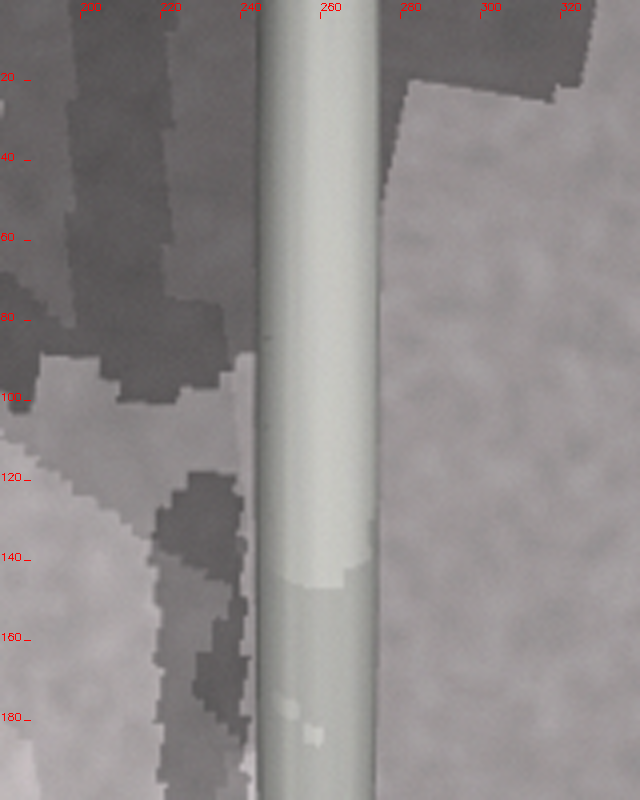

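View pics/scene14.png

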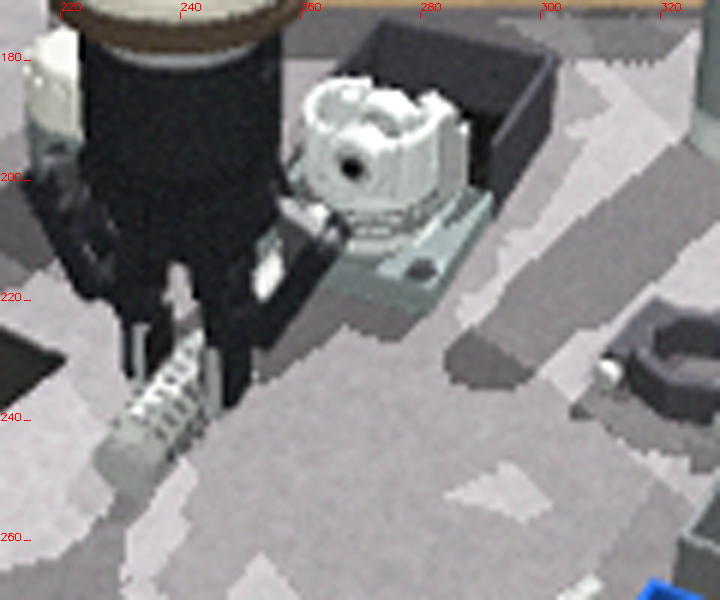

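The scene picture shows the piston on its seat with the bore mouth at (268,197), and the driver coming up along the line. Advancing in small steps and watching the force.

```bash
cat > chk.py <<'E'
from station import arm
from h import *
st=arm.get_state();p,R=tool(st);F=np.array([.5882,.0088]);a=np.radians(7.15);M=np.array([[np.cos(a),np.sin(a)],[-np.sin(a),np.cos(a)]])
f=M@(p[:2]-F);print('t',round(st['time_s'],2),'fix x %.4f nose y %.4f z %.4f'%(f[0],f[1]+.1363,p[2]),st['ee_rot'].round(2),st['force'].round(1))
g=M.T@np.array([-.0004,f[1]])+F
delta(st,[g[0],g[1],.0575],[180,0,97.15])
E
python3 -m creep '[[1,0.15,0,0,0,0,-0.01],[1,0.2,0,0,0,0,0],[1,0.2,0,0,0,0,0],[1,0.1,0,0,0,0,0],[1,0,0,0,0,0,0]]'; python3 chk.py
```

```text
time_s: 26.45
tool_pos: [0.6082, -0.1514, 0.0589]
ee_rot: [179.9, 0.1, 97.2]
force: [0.8, -0.4, -5.8]
finger_gap: 0.0238
t 26.45 fix x -0.0001 nose y -0.0251 z 0.0589 [1.7989e+02 6.0000e-02 9.7180e+01] [ 0.8 -0.4 -5.8]
shift units(5cm) [ 0.    -0.006  0.029] turn units(8deg) [0.014 0.008 0.004]
```

```bash
python3 -m creep '[[1,0,-0.006,0.025,0.014,0.008,0],[1,0.06,0,0,0,0,0],[1,0.06,0,0,0,0,0],[1,0.06,0,0,0,0,0],[1,0,0,0,0,0,0]]'; python3 chk.py
python3 - <<'E'
from station import optics
from h import *
p,d=optics.camera('scene');crop(dict(p=p),210,170,330,270,6,'pics/c15.png')
E
```

```text
time_s: 26.95
tool_pos: [0.6067, -0.1422, 0.0576]
ee_rot: [-180.0, 0.0, 97.2]
force: [-0.4, -0.2, -4.2]
finger_gap: 0.0235
t 26.95 fix x -0.0004 nose y -0.0158 z 0.0576 [-1.7999e+02  1.0000e-02  9.7170e+01] [-0.4 -0.2 -4.2]
shift units(5cm) [ 0.    -0.     0.001] turn units(8deg) [-0.001  0.002  0.003]
```

View pics/c15.png

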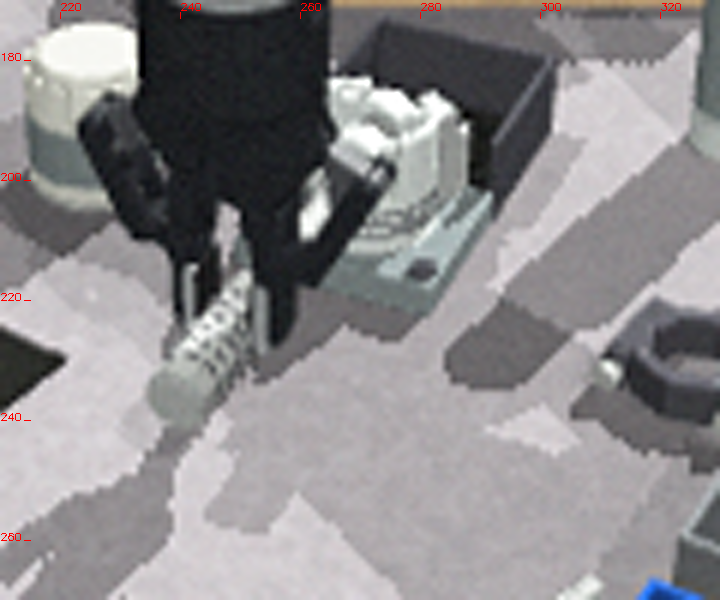

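No reaction with the nose at -16 mm, so it has entered the bore. Pushing on.

```bash
python3 -m creep '[[1,0.1,0,0,0,0,0],[1,0.12,0,0,0,0,0],[1,0.12,0,0,0,0,0],[1,0.1,0,0,0,0,0],[1,0,0,0,0,0,0]]'; python3 chk.py
```

```text
time_s: 27.5
tool_pos: [0.6037, -0.1186, 0.0576]
ee_rot: [-180.0, 0.0, 97.2]
force: [0.2, 0.7, -5.0]
finger_gap: 0.0239
t 27.5 fix x -0.0004 nose y 0.0080 z 0.0576 [-1.800e+02  2.000e-02  9.716e+01] [ 0.2  0.7 -5. ]
shift units(5cm) [0.    0.001 0.002] turn units(8deg) [-0.     0.002  0.001]
```

Run:
```python
from station import optics
from h import *
p,d=optics.camera('side');crop(dict(p=p),200,170,280,265,8,'pics/s16.png')
```

```text
(no output)
```

View pics/s16.png

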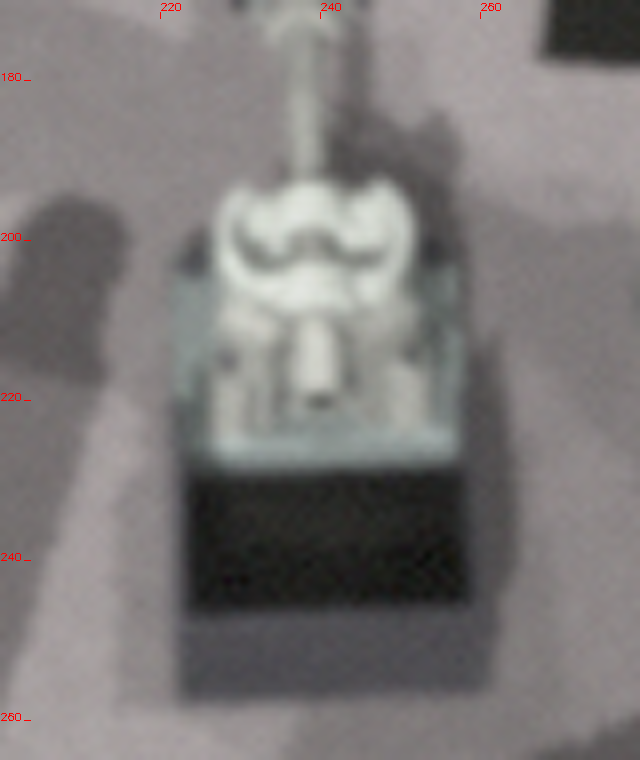

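The pin is coming out through the slot (240,213), ahead of the shank. Carrying on.

```bash
python3 -m creep '[[1,0.1,0,0,0,0,0],[1,0.12,0,0,0,0,0],[1,0.12,0,0,0,0,0],[1,0.12,0,0,0,0,0],[1,0.12,0,0,0,0,0],[1,0.1,0,0,0,0,0],[1,0,0,0,0,0,0]]'; python3 chk.py;python3 - <<'E'
from station import optics
from h import *
p,d=optics.camera('side');crop(dict(p=p),200,170,280,265,8,'pics/s17.png')
E
```

```text
time_s: 28.25
tool_pos: [0.5991, -0.0819, 0.0576]
ee_rot: [-180.0, 0.0, 97.2]
force: [-0.3, 0.2, -4.9]
finger_gap: 0.0235
t 28.25 fix x -0.0005 nose y 0.0449 z 0.0576 [-1.7999e+02  2.0000e-02  9.7160e+01] [-0.3  0.2 -4.9]
shift units(5cm) [0.    0.002 0.002] turn units(8deg) [-0.001  0.002  0.002]
```

View pics/s17.png

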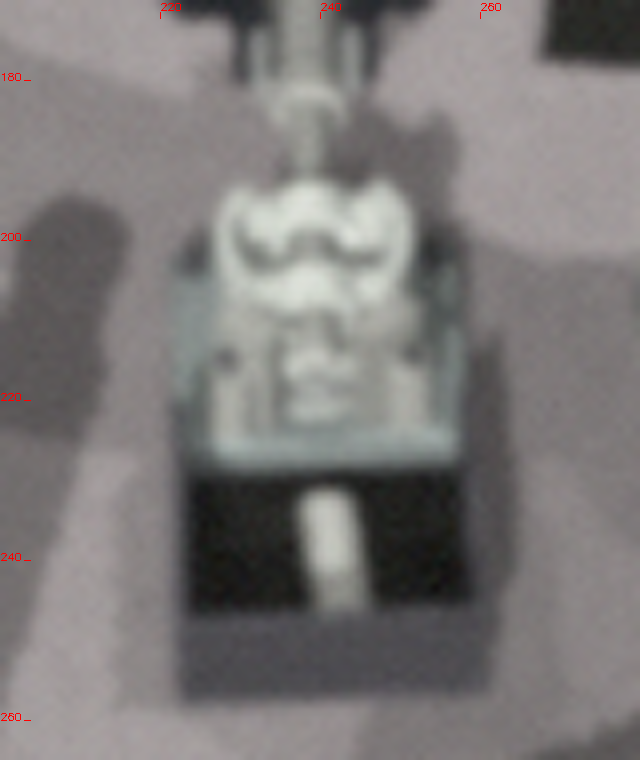

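The pin has dropped into the dish, lying at (240,238). Drawing the driver straight back.

```bash
python3 -m creep '[[1,-0.1,0,0,0,0,0],[1,-0.15,0,0,0,0,0],[1,-0.2,0,0,0,0,0],[1,-0.2,0,0,0,0,0],[1,-0.2,0,0,0,0,0],[1,-0.1,0,0,0,0,0],[1,0,0,0,0,0,0]]'; python3 chk.py
```

```text
time_s: 29.0
tool_pos: [0.6057, -0.1358, 0.0575]
ee_rot: [180.0, 0.1, 97.1]
force: [-0.5, 1.0, -4.9]
finger_gap: 0.0237
t 29.0 fix x -0.0006 nose y -0.0093 z 0.0575 [1.800e+02 6.000e-02 9.705e+01] [-0.5  1.  -4.9]
shift units(5cm) [0.    0.005 0.001] turn units(8deg) [ 0.     0.008 -0.012]
```

```bash
python3 -m creep '[[1,-0.15,0,0,0,0,0],[1,-0.2,0,0,0,0,0],[1,-0.3,0,0,0,0,0],[1,-0.4,0,0,0,0,0],[1,-0.3,0,0,0,0,0],[1,-0.1,0,0,0,0,0],[1,0,0,0,0,0,0]]'; python3 chk.py;python3 - <<'E'
from station import optics,arm
from h import *
st=arm.get_state();delta(st,[.4182,-.3107,.13],[180,0,94.7])
p,d=optics.camera('side');crop(dict(p=p),200,170,280,265,8,'pics/s18.png')
E
```

```text
time_s: 29.7
tool_pos: [0.6152, -0.2151, 0.0574]
ee_rot: [-180.0, 0.1, 97.0]
force: [-0.1, -0.4, -5.5]
finger_gap: 0.0234
t 29.7 fix x -0.0010 nose y -0.0892 z 0.0574 [-1.800e+02  7.000e-02  9.701e+01] [-0.1 -0.4 -5.5]
shift units(5cm) [ 0.     0.013 -0.002] turn units(8deg) [-0.     0.009 -0.017]
shift units(5cm) [-1.418 -4.145 -1.45 ] turn units(8deg) [-0.     0.009  0.289]
```

View pics/s18.png

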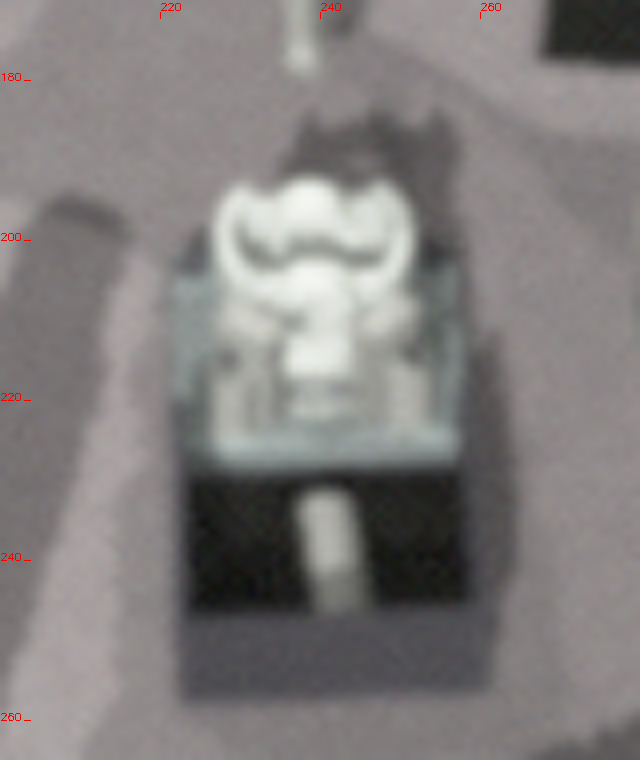

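The driver is clear, the piston stands empty on its seat and the pin is in the dish. Carrying the driver back to the mat.

```bash
python3 -m creep '[[1,0,0,-0.3,0,0,0.1],[1,0,0,-0.5,0,0,0.1],[1,0,-0.2,-0.4,0,0,0.1],[1,-0.1,-0.5,-0.1,0,0,0],[1,-0.3,-0.7,0,0,0,0],[1,-0.3,-0.7,0,0,0,0],[1,-0.3,-0.7,0,0,0,0],[1,-0.3,-0.6,0,0,0,0]]';python3 -m creep '[[1,-0.1,-0.4,0,0,0,0],[1,0,-0.2,0,0,0,0],[1,0,0,0,0,0,0]]'
python3 - <<'E'
from station import arm
from h import *
st=arm.get_state();print(st['ee_rot']);delta(st,[.4182,-.3107,.06],[180,0,94.7])
E
```

```text
time_s: 30.55
tool_pos: [0.4494, -0.2883, 0.1331]
ee_rot: [179.7, 0.2, 94.8]
force: [0.1, -0.6, -4.3]
finger_gap: 0.0235
time_s: 30.85
tool_pos: [0.4168, -0.2964, 0.1368]
ee_rot: [179.6, 0.4, 94.6]
force: [0.7, -0.6, -3.9]
finger_gap: 0.0236
[179.57770224   0.3851826   94.61121439]
shift units(5cm) [-0.276 -0.007  1.538] turn units(8deg) [ 0.053  0.048 -0.011]
```

```bash
python3 -m creep '[[1,-0.2,0,0.1,0.05,0.05,0],[1,-0.07,0,0.4,0,0,0],[1,0,0,0.5,0,0,0],[1,0,0,0.4,0,0,0],[1,0,0,0.1,0,0,0],[1,0,0,0,0,0,0]]'
python3 - <<'E'
from station import arm
from h import *
st=arm.get_state();print(st['ee_rot']);delta(st,[.4182,-.3107,.0168],[180,0,94.7])
E
```

```text
time_s: 31.45
tool_pos: [0.424, -0.3108, 0.0608]
ee_rot: [179.9, 0.0, 94.8]
force: [0.6, 0.7, -4.4]
finger_gap: 0.0237
[1.79862125e+02 4.56233615e-02 9.48420979e+01]
shift units(5cm) [ 0.013 -0.118  0.879] turn units(8deg) [0.017 0.006 0.018]
```

```bash
python3 -m creep '[[1,0.01,-0.1,0.1,0.017,0,0.015],[1,0,0,0.2,0,0,0],[1,0,0,0.25,0,0,0],[1,0,0,0.15,0,0,0],[1,0,0,0.06,0,0,0],[1,0,0,0,0,0,0]]'
python3 - <<'E'
from station import arm
from h import *
st=arm.get_state();print(st['ee_rot']);delta(st,[.4182,-.3107,.0168],[180,0,94.7])
E
```

```text
time_s: 32.05
tool_pos: [0.42, -0.3115, 0.0216]
ee_rot: [179.9, 0.2, 94.7]
force: [-0.5, -0.1, -5.3]
finger_gap: 0.0233
[1.79913525e+02 1.55806190e-01 9.47492760e+01]
shift units(5cm) [ 0.019 -0.036  0.096] turn units(8deg) [0.011 0.019 0.006]
```

```bash
python3 -m creep '[[1,0.01,-0.03,0.04,0.01,0.02,0],[1,0,0,0.04,0,0,0],[1,0,0,0,0,0,0]]'; python3 -m creep '[[1,0,0,0.015,0,0,0],[1,0,0,0.015,0,0,0],[1,0,0,0,0,0,0]]'; python3 -m creep '[[1,0,0,0.015,0,0,0],[1,0,0,0,0,0,0]]'
```

```text
time_s: 32.35
tool_pos: [0.4186, -0.3114, 0.0178]
ee_rot: [180.0, 0.0, 94.7]
force: [-0.2, 0.5, -5.0]
finger_gap: 0.024
time_s: 32.65
tool_pos: [0.4189, -0.3116, 0.0169]
ee_rot: [179.9, 0.1, 94.8]
force: [0.3, -0.2, -4.5]
finger_gap: 0.0236
time_s: 32.85
tool_pos: [0.419, -0.3117, 0.0169]
ee_rot: [179.9, 0.1, 94.8]
force: [-0.7, -0.1, -4.7]
finger_gap: 0.0238
```

Back at the height it was picked up from. Opening partly, so the fingers stay clear of the screwdriver.

```bash
python3 -m creep '[[0.68,0,0,0.01,0,0,0],[0.6,0,0,0,0,0,0],[0.5,0,0,0,0,0,0],[0.45,0,0,0,0,0,0],[0.45,0,0,0,0,0,0],[0.45,0,0,-0.1,0,0,0],[0.45,0,0,-0.3,0,0,0],[0.45,0,0,-0.6,0,0,0]]';python3 -m creep '[[0.45,0,0,-0.8,0,0,0],[0.45,0,0,-0.8,0,0,0],[0.45,0,0,-0.8,0,0,0],[0,0,0,-0.8,0,0,0],[0,0,0,-0.4,0,0,0],[0,0,0,0,0,0,0]]'
python3 - <<'E'
from station import arm,optics
from h import *
st=arm.get_state();print(st['tool_pos'],st['ee_rot'],st['force'])
for n in('wrist','side','scene'):
  m=optics.camera_model(n);p,d=optics.camera(n);np.savez(f'{n}20.npz',p=p,d=d,**m);cv2.imwrite(f'pics/{n}20.png',p[:,:,::-1])
E
```

```text
time_s: 33.65
tool_pos: [0.4181, -0.3109, 0.0656]
ee_rot: [-179.9, -0.1, 94.7]
force: [0.0, -1.0, 1.0]
finger_gap: 0.0469
time_s: 34.25
tool_pos: [0.4178, -0.3106, 0.2589]
ee_rot: [179.8, 0.2, 94.8]
force: [0.8, 1.4, 0.1]
finger_gap: 0.0853
[ 0.41784288 -0.310589    0.25894008] [1.79839088e+02 1.69078739e-01 9.47536824e+01] [0.75200606 1.43031717 0.11378367]
```

View pics/wrist20.png

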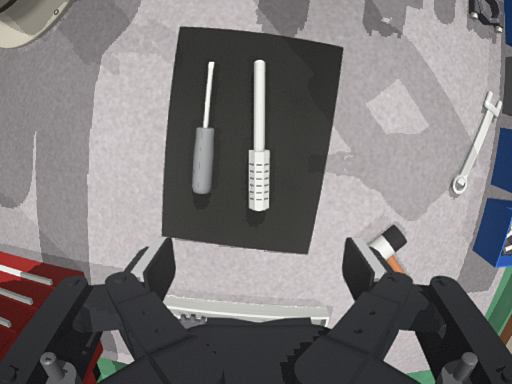

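View pics/side20.png

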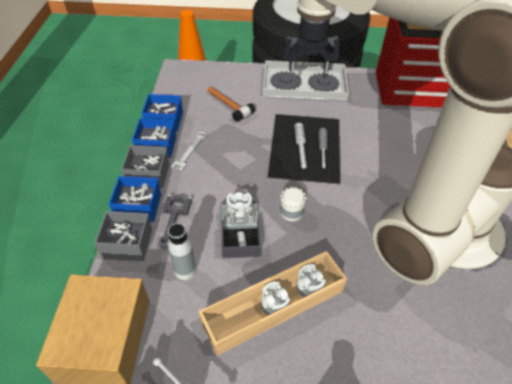

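View pics/scene20.png

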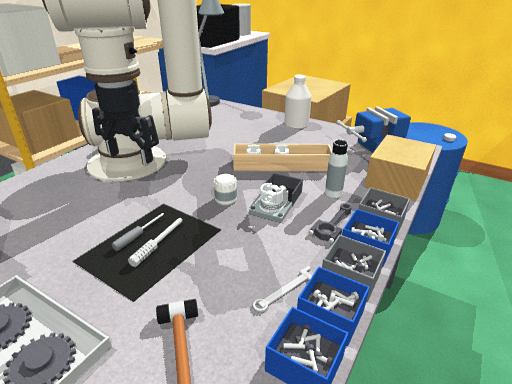

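The driver is back on the mat at (259,135) in the wrist view, the piston is on the fixture, and the other items look unchanged. One numeric check before handing in.

Run:
```python
from h import *
s=load('side20.npz');C=cloud(s);o=load('side0.npz')
F=np.array([.5882,.0088]);a=np.radians(7.15);M=np.array([[np.cos(a),np.sin(a)],[-np.sin(a),np.cos(a)]])
uu,vv=np.meshgrid(np.arange(512),np.arange(384))
k=(uu>218)&(uu<265)&(vv>225)&(vv<248)&(s['p'].min(-1)>110);P=C[k];print('pin',len(P),M@(P[:,:2].mean(0)-F),P[:,2].mean(),P[:,2].max())
k=(uu>220)&(uu<258)&(vv>185)&(vv<215)&(C[...,2]>.070)&(C[...,2]<.084);P=C[k];q=(P[:,:2]-F)@M.T;print('skirt',len(q),q.min(0),q.max(0),np.median(P[:,2]))
d=cv2.absdiff(s['p'],o['p']).max(-1); d=cv2.morphologyEx((d>60).astype(np.uint8),cv2.MORPH_OPEN,np.ones((3,3)))
n,l,st,c=cv2.connectedComponentsWithStats(d);print([(x[:5].tolist()) for x in st[1:] if x[4]>15])
w=load('wrist20.npz');A=lambda u,v,z:onz(w,u,v,z,'wrist');print(A(259.5,61,.018),A(259,210,.027))
crop(s,205,180,275,265,8,'pics/s20c.png')
```

```text
pin 242 [0.00081954 0.07184929] 0.014753955598489426 0.9717367951792587
skirt 158 [-0.03315938 -0.02527344] [0.03052243 0.03515522] 0.07307109688089153
[[297, 0, 38, 26, 479], [349, 0, 19, 15, 223], [372, 0, 28, 16, 285], [392, 0, 91, 45, 1246], [499, 0, 13, 19, 191], [473, 8, 24, 21, 353], [498, 16, 5, 6, 24], [410, 21, 37, 9, 216], [505, 21, 7, 9, 41], [491, 24, 15, 15, 121], [507, 31, 5, 5, 19], [401, 38, 19, 5, 87], [405, 39, 34, 36, 628], [403, 46, 7, 11, 53], [445, 46, 11, 3, 33], [420, 50, 92, 182, 8870], [300, 64, 7, 5, 29], [322, 64, 4, 5, 19], [328, 64, 4, 5, 18], [398, 66, 5, 6, 24], [404, 66, 6, 6, 30], [394, 76, 37, 12, 268], [389, 90, 25, 15, 243], [248, 186, 8, 10, 56], [231, 193, 20, 8, 113], [500, 200, 12, 30, 231], [403, 210, 4, 8, 25], [394, 215, 8, 8, 39], [378, 226, 39, 53, 1284], [237, 231, 9, 15, 106], [416, 231, 26, 25, 265], [451, 232, 22, 7, 97], [418, 262, 30, 26, 253], [419, 291, 10, 17, 119], [240, 297, 15, 10, 112], [224, 301, 17, 12, 104], [223, 308, 27, 21, 377], [225, 330, 5, 5, 20], [486, 349, 26, 35, 558]]
[ 0.40852648 -0.1789003   0.018     ] [ 0.42359105 -0.36887232  0.027     ]
```

View pics/s20c.png

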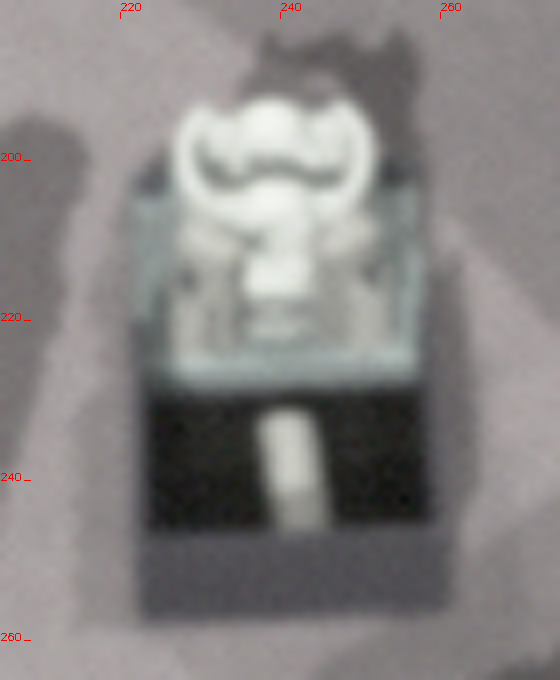

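```bash
python3 -c "
from station import close_job
print(close_job())"
```

```text
the job is handed in; nothing more can be done
None
```

I finished the task and handed it in at about 34.5 s of the 72 s allowed. The pin is in the catch dish and the emptied piston stands on its seat against the forked stop. The driver is back on the mat where it first lay.

- **Piston:** It was the far-right one in the tray (largest x). I carried it by its boss faces to the back of the seat. There I took a new grip across the skirt, slid it forward until it met the stop, and let go.
- **Pin:** I pushed it out with the driver nose until about 45 mm past the middle of the seat. It dropped into the dish, and I then drew the driver straight out and laid it down.

**Last checks:**
- **Pin:** The side camera shows it lying in the dish.
- **Piston:** Just before the push, the pin was within about 1 mm and 0.3° of the slot line. After the driver came out, I checked the piston only in the side and scene pictures, where it looks upright and unmoved.
- **Driver:** It lies within about 3 mm of where it started.
- **Everything else:** Comparing the first and last side views, only the arm, the piston and the pin had changed.

**Disagreements:**
- **Contact with the stop:** Pushing the piston against it gave a brief 35 N reading at the wrist and tilted the wrist 1.5°. I levelled it before letting go.
- **Fixture position:** The first estimate from the two fixed cameras was about 5 mm off the wrist-camera fit along the driver's line. I used the wrist fit.

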